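Take the probe holder off the T-slot rail, rinse-dip it and stand it in the tray

ROBOT

A 7-joint arm with a two-finger parallel gripper is mounted at the origin on the work surface. World frame = base frame: x ahead of the robot, y to its left, z up, the work surface at z = 0. Lengths are in m, angles in rad, forces in N, time in s.
With the tool pointing down it reaches from about 0.4 to 0.85 m from the base axis. Payload 4.5 kg.
Tool frame: the origin (TCP) lies at the very end of the fingers, on their centre line; the grasp point (between the pads) lies 19 mm behind it; y points along the fingers, x is the direction in which the jaws open and shut, and the axes are right-handed (so a half turn about y gives the same grasp; the last joint's range is limited). The gripper opens to 88 mm and grips with 3 to 60 N. Pads are 18 mm wide; open, the fingers measure 123 mm over their backs; the gripper's body (75 mm by 187 mm) begins 45 mm behind the grasp point.
Start: joints at [-1.099, 0.689, -0.195, 1.565, 0.157, 0.902, -0.215], TCP at [0.265, 0.566, 0.239] pointing down, gripper open.
Joint ranges: [-3.01, 3.01], [-0.46, 2.08], [-1.47, 1.51], [0.13, 2.56], [-1, 4.14], [0.04, 2.09], [-2.66, 2.66]. Speed limits (rad/s): [2.57, 2.57, 3.14, 3.14, 3.14, 3.14, 3.14].

INTERFACE

Orientations are given as a unit quaternion [x, y, z, w].
In Python, from plant import r gives the robot as it stands.
- The arm moves only by the shell command python3 -m inch 'ROWS' [OPENING] [FORCE]. ROWS is JSON, a list of rows, each a list of 6 numbers: the shift along the tool's x, y, z in mm, then the turn, a rotation vector about the tool's x, y, z in rad. In form: [[x, y, z, ax, ay, az], ...]. A call has 1 to 12 rows; each row shifts and turns the commanded pose from where the row before left it, along the tool's axes as they then stand; what a row does not reach is not made up. A row lasts 1/12 s, in which the tool goes at most 41.7 mm and 7.16 degrees, less where a joint would pass 70% of its speed; a pose out of reach is approached as far as the arm can. A call is refused whole if a number of a shift passes 41.7 or a number of a turn 0.125, either way. A call with a gripper value outside its range is refused whole. OPENING is the finger opening in mm, from 0 to 88.1, set as the call begins (- or left out, the last holds). The fingers move at their own pace and stop on an object; FORCE is the grip in N (left out, the last holds). Time passes only in rows, so rows that do not move let the fingers close. It gives the time, the measured TCP pose, the force and the opening at its end, in the units of the state.
- r.get_state(): the state, without advancing time (a new reading comes with each control period).
- r.snapshot(name): name is "scene" or "side" or "wrist"; returns a dict with "img" (384x512x3 uint8, red, green, blue), "range_z" (384x512 float32, m along the optical axis (not along the pixel's ray), 0 where there is no reading), "mtx" (3x3 intrinsics, pixels), "camera_from_world" (4x4, takes a point from world to camera coordinates); the wrist camera has in their place "tool_from_camera" (4x4, takes a point from camera to tool coordinates, whose origin is the TCP and whose axes are the tool frame's). Camera axes: x right, y down, z forward; pixel columns grow to the right and rows downward; lengths in m; the calibration is good to about 2 mm. A picture is of the moment at which its call begins: read the wrist's pose just before it.
- r.finish_job(): hands the job in, once; it reports no verdict.
The state is a dict: "clock": time; "q": joint angles; "qd": joint speeds; "joint_torque": joint torques, N m; "tool_pos": TCP position; "eef_rot": TCP orientation; "contact_force": force on the tool from outside, world axes, zero at the start; "moment": the same for the moment, N m; "opening": opening from 0.0 (shut) to 1.0 (fully open).
Only numpy, scipy, OpenCV 4.12 (cv2) and the standard library are available. Lean on these libraries where they do the work, as an engineer would, in place of code of your own. Each camera call takes 0.05 s, during which the arm holds its last target.

TASK

Slide the probe holder along its T-slot rail, out from under the stage platform, to the open end of the slot, gently enough that the sprung stop there is never pushed all the way in, and lift it straight out there. Keep hold of it, dip the tip of its probe well below the rim of the beaker, then set the holder down upright on its foot in the shallow tray without dropping it, and let go. Leave the beaker standing where it is and do not disturb the other things.

Things in the scene. Friction and masses are not known exactly. Their poses are not given: they have to be found in the camera images.
- holder: Probe holder, loose, 100-200 g. Origin: under the middle of its foot; z up, x along the slot towards the platform. Steel T foot 34 (x) x 28 (y) x 8 mm, neck 30 x 10 mm, then an aluminium block 36 x 22 mm from z 21 to 39 mm, with a black leaning handle and a bent probe. At the start the foot is in the slot, its origin 12 to 40 mm beyond the platform's front edge.
- holder_grip (a point): Best grip point: on the axis of the holder's handle, at (-32, 0, 68) mm in the holder's frame, axes as the holder's. The handle is 14 mm thick and 18 mm wide across y (flat sides to +y and -y: close the fingers along y), rises from the block at (0, 0, 30) mm and leans 40 degrees from vertical towards -x (away from the platform), its end at x -48, z 87 mm.
- holder_tip (a point): Tip of the holder's probe, at (79, 0, 24) mm in the holder's frame. The probe is a 6 mm steel wire that runs from the block to an elbow at x 68, z 62 mm and from there down to the tip.
- rail: T-slot rail with stage platform, one fixed unit. Origin on the bench under the middle of the platform's front edge; z up, x along the slot in under the platform (about to the robot's left), y across. The rail is 48 mm wide, its top at z 28 mm. The slot stays closed by lips all the way to the open end, which is to the robot's right.
- slot (a point): Middle of the slot's floor, below the platform's front edge; axes as the rail's. The floor is 10 mm above the bench, the slot 31 mm wide inside; lips with 14 mm between them lie 10 to 18 mm above the floor: 2 mm of play above the foot, 1.5 mm at each side.
- slot_near_end (a point): Slot floor where the rail's own lips end, 70 mm from point slot, to the robot's right (-x of the rail). A dark sleeve clamped here, 54 mm wide, top 19 mm above the floor, carries the lips on and ends in a sprung stop. It is set differently each time and not reported: the stop's face lies 125 to 185 mm from point slot; feel for it. See platform_edge for the open end.
- platform_edge (a point): Middle of the lower front edge of the black platform, 160 mm above the bench. It is 200 mm wide, 12 mm thick, reaches 150 mm back, and stops a vertical gripper at the handle: come from the open end's side, tilted about 40 degrees. Open end of the slot: over the last 40 mm before the sprung stop there are no lips; with the foot against the stop it is 6 mm clear of the lips and lifts out.
- stop (a joint): Sprung stop plate at the slot's open end, 30 mm wide, its top 15 mm above the slot floor. 0: not pressed; it gives up to 8 mm, away from the platform, against a spring of 2.5 N per mm: touch it with some 5 N, never push it beyond 7 mm (about 17 N). Its place along the rail is not told.
- beaker: Small glass beaker, loose, 160 g, standing; 56 mm outer diameter at the rim, 60 mm high, 3 mm wall, open on top. Origin: centre of its underside, z up. It and the tray stand to the right of the rail's open end, one nearer the robot, one farther, either way round.
- beaker_rim (a point): Centre of the beaker's mouth, at rim height, z up.
- tray: Shallow white plastic tray, fixed, 130 x 130 x 18 mm, 4 mm walls, floor about 4 mm thick. Origin: centre of its underside, z up; x and y along its sides. A steel collar lies in its corner at about (-43, 43) mm; the middle is free for the foot; the probe may stick out over the wall.
- collar: Steel ring, 26 mm diameter, 10 mm high, lying in a corner of the tray; origin under its centre. Bystander: leave it where it is.
- dish: Low round glass dish, 64 mm wide, 16 mm high; origin under its centre. Bystander: leave it where it is.
- objective: Brass microscope objective, 33 mm diameter, 46 mm high; origin under its centre. Bystander: leave it where it is.
- bottle: Amber bottle, 42 mm diameter, 100 mm high; origin under its centre. Bystander: leave it where it is.
- jar: White closed jar, 56 mm diameter, 60 mm high; origin under its centre. Bystander: leave it where it is.
- screwdriver: Screwdriver with blue handle, 160 mm long, lying near the robot. Bystander: leave it where it is.
- tnut: Spare steel T-nut, 30 x 26 x 14 mm, lying on the bench near the robot; origin under its centre. Bystander: leave it where it is.
Things that resemble listed ones, but are neither listed nor needed, are in the scene too. There is more than one size of the holder; the job needs the middle-sized.

How it is judged:
On the way, in this order (a step that is already met when the one before it is completed fails the run):
1. the holder has been slid along the slot, its foot still down in it, clear of the platform (x of holder in the frame of rail below -0.08 m and z of holder in the frame of rail below 0.014 m and y of holder in the frame of rail between -0.004 and 0.004 m), for 0.05 s.
2. the holder is lifted out of the open end, held in the fingers, its foot above the rail (z of holder in the frame of rail above 0.032 m and contact force between the fingers and holder above 0.5 N), for 0.1 s.
3. the probe's tip is dipped in the beaker, at least 8 mm below the rim, the holder held in the fingers (z of holder_tip in the frame of beaker_rim between -0.058 and -0.008 m and horizontal distance between holder_tip and beaker_rim below 0.025 m and angle between beaker's own z axis and vertical below 0.3 rad and contact force between the fingers and holder above 0.5 N), for 0.1 s.
4. the holder is set down: it bears on the tray while still held in the fingers (contact force between holder and tray above 0.2 N and contact force between the fingers and holder above 0.5 N), for 0.02 s.
At the end, for the whole second after the job is handed in: The holder stands released and at rest on its foot on the tray's floor, upright within 0.1 rad (about 6 degrees), its origin within 60 mm of the tray's middle along both sides; the beaker stands upright within 30 mm of where it was (x of holder in the frame of tray between -0.06 and 0.06 m and y of holder in the frame of tray between -0.06 and 0.06 m and z of holder in the frame of tray between 0.001 and 0.009 m and angle between each of holder, beaker's own z axis and vertical below 0.1 rad and linear speed of holder below 0.02 m/s and contact force between the fingers and holder below 0.05 N and distance of beaker from where it was at the start of the episode below 0.03 m); the robot touches nothing.
It fails at once if the sprung stop is pushed in by more than 7 mm (value of joint stop above 0.007 m).
It fails at once if the beaker is tipped by more than 0.4 rad or shifted by more than 30 mm (angle between beaker's own z axis and vertical above 0.4 rad or distance of beaker from where it was at the start of the episode above 0.03 m).
It fails at once if a bystander is shifted by more than 30 mm (distance of any of collar, dish, objective, bottle, jar, screwdriver, tnut from where it was at the start of the episode above 0.03 m).
It also fails if it takes over 61 s, if anything falls off the work surface, if the arm or the gripper's body presses on something with over 40 N, if the wrist force passes 120 N, or if a joint passes its speed limit or range.

## Working session

There is one attempt and no reset: what is moved stays moved. The work goes in short steps, Python scripts to look and compute and a shell command to move; the robot and the scene stay as the last step left them, time stands still between calls to the robot, and variables do not carry over. Pictures are saved under pics/ and viewed, and the job is handed in when it is done.

```bash
ls; mkdir -p pics; python3 - <<'E'
from plant import r
import cv2,numpy as np
s=r.get_state();print(s)
for n in["scene","side","wrist"]:
    d=r.snapshot(n);cv2.imwrite(f"pics/{n}0.png",d["img"][...,::-1]);np.savez(f"{n}0.npz",**d)
    print(n,d["mtx"].tolist());print(np.round(d.get("camera_from_world",d.get("tool_from_camera")),4).tolist())
E
```

```text
pics
{'clock': 0.0, 'q': array([-1.0992146 ,  0.68995705, -0.19447047,  1.5663677 ,  0.15728025,
        0.90251869, -0.21510553]), 'qd': array([-2.71673614e-03, -8.73949654e-04, -1.02008200e-03, -3.87753056e-04,
       -3.68280914e-06, -2.70123096e-04,  2.46675618e-05]), 'joint_torque': array([-3.40578772e-04, -5.27562046e+01, -1.26696356e+00, -1.53431010e+01,
       -5.26156614e-02,  6.32193260e-03,  1.52779421e-04]), 'tool_pos': array([0.26474554, 0.56543873, 0.23791945]), 'eef_rot': array([ 0.59703445,  0.37898159, -0.38003133, -0.59623738]), 'contact_force': array([ 0.20434941,  0.05990724, -0.6170402 ]), 'moment': array([0.03985411, 0.00606101, 0.04338174]), 'opening': 0.9975878544360886}
scene [[413.54869592440366, 0.0, 258.8680310622468], [0.0, 413.54869592440366, 194.533209608283], [0.0, 0.0, 1.0]]
[[-0.0317, 0.9995, 0.0016, 0.0108], [0.6524, 0.0219, -0.7576, -0.2805], [-0.7572, -0.0229, -0.6528, 1.5943], [0.0, 0.0, 0.0, 1.0]]
side [[493.2664645760479, 0.0, 256.9158176962312], [0.0, 493.2664645760479, 189.60791920108642], [0.0, 0.0, 1.0]]
[[0.9947, -0.1024, -0.0004, -0.5606], [-0.0696, -0.6731, -0.7362, 0.1285], [0.0751, 0.7324, -0.6767, 1.1817], [0.0, 0.0, 0.0, 1.0]]
wrist [[318.8824402110244, 0.0, 259.99758182884256], [0.0, 318.8824402110244, 189.2160414443848], [0.0, 0.0, 1.0]]
[[1.0, 0.0011, 0.0, -0.0002], [0.0003, -0.2707, 0.9627, -0.1454], [0.0011, -0.9627, -0.2707, 0.07], [0.0, 0.0, 0.0, 1.0]]
```

View pics/scene0.png

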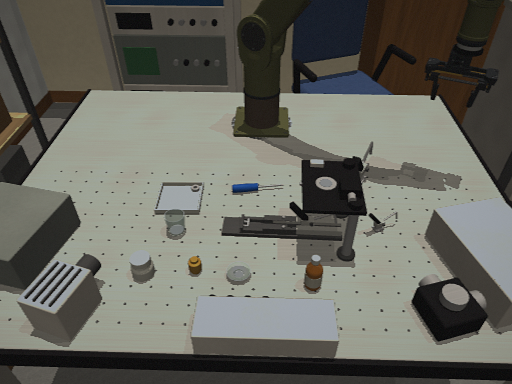

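View pics/side0.png

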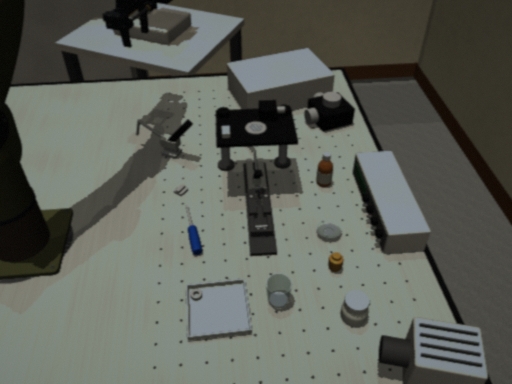

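View pics/wrist0.png

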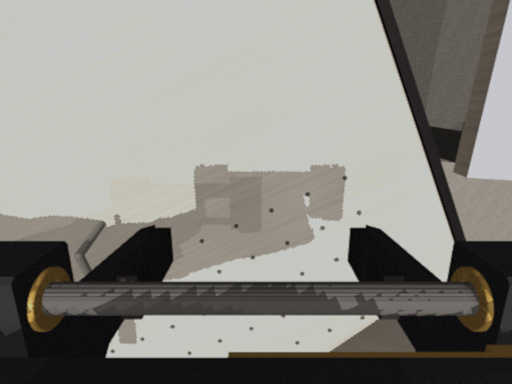

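```bash
python3 - <<'E'
import cv2,numpy as np
a=cv2.imread("pics/scene0.png")[140:290,130:400];cv2.imwrite("pics/sc_c.png",cv2.resize(a,None,fx=2.9,fy=2.9,interpolation=3))
a=cv2.imread("pics/side0.png")[90:350,130:400];cv2.imwrite("pics/si_c.png",cv2.resize(a,None,fx=2.3,fy=2.3,interpolation=3))
E
```

```text
(no output)
```

View pics/sc_c.png

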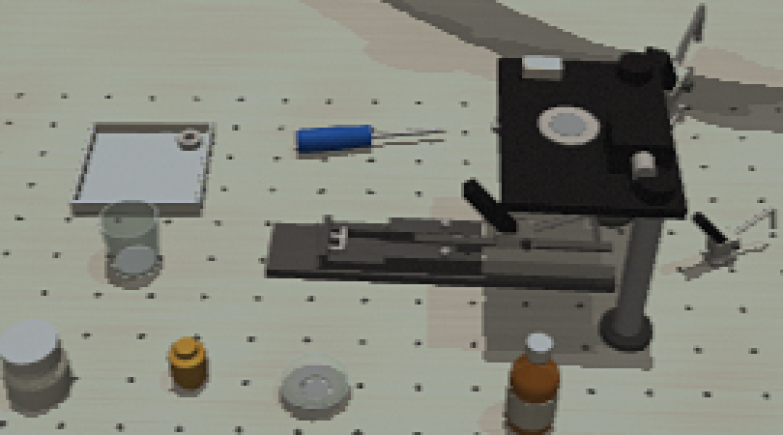

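View pics/si_c.png

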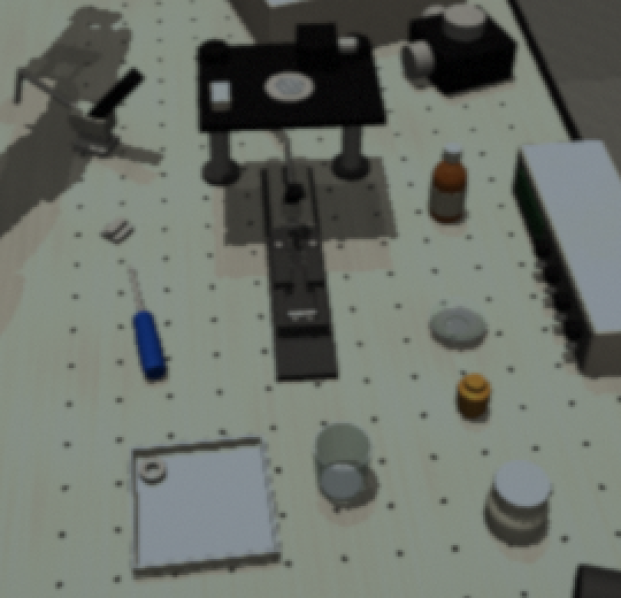

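```bash
cat >h.py <<'E'
import numpy as np,cv2
def load(n):
    d=dict(np.load(n+".npz"));return d
def cloud(d,Tw=None):
    z=d["range_z"].astype(float);K=d["mtx"];v,u=np.mgrid[:384,:512]
    p=np.stack([(u+0.0-K[0,2])/K[0,0]*z,(v-K[1,2])/K[1,1]*z,z],-1)
    T=np.linalg.inv(d["camera_from_world"]) if Tw is None else Tw
    P=p@T[:3,:3].T+T[:3,3];P[z==0]=np.nan;return P
def ray(d,u,v,h):
    K=d["mtx"];T=np.linalg.inv(d["camera_from_world"]);r=T[:3,:3]@np.array([(u-K[0,2])/K[0,0],(v-K[1,2])/K[1,1],1]);c=T[:3,3]
    return c+r*(h-c[2])/r[2]
E
python3 - <<'E'
from h import *
for n in["scene0","side0"]:
    d=load(n);P=cloud(d);img=d["img"].astype(int)
    hsv=cv2.cvtColor(d["img"],cv2.COLOR_RGB2HSV)
    ws=(np.abs(P[...,0]-.6)<.4)&(np.abs(P[...,1])<.6)
    print(n,"table z",np.nanmedian(P[ws&(np.abs(P[...,2])<.02)][:,2]))
    # platform top
    m=ws&(P[...,2]>.162)&(P[...,2]<.178)&(hsv[...,2]<60);Q=P[m]
    print("plat",m.sum(),Q.min(0),Q.max(0),cv2.minAreaRect(Q[:,:2].astype(np.float32)*1000))
    m=ws&(P[...,2]>.02)&(P[...,2]<.034)&(hsv[...,2]<90)&(P[...,1]<.25)&(P[...,1]>-.2)&(P[...,0]>.5)&(P[...,0]<.75);Q=P[m]
    print("rail",m.sum(),Q.min(0),Q.max(0),cv2.minAreaRect(Q[:,:2].astype(np.float32)*1000))
    # handle
    m=ws&(P[...,2]>.06)&(P[...,2]<.12)&(hsv[...,2]<60)&(P[...,0]>.5)&(P[...,1]<.2)&(P[...,1]>-.2);Q=P[m]
    if m.sum():print("handle",m.sum(),Q.min(0),Q.max(0),Q.mean(0))
E
```

```text
scene0 table z -0.000530523339332678
plat 2191 [0.47779735 0.11164165 0.16205345] [0.68350457 0.26512213 0.17799314] ((581.2847290039062, 188.6090850830078), (149.37147521972656, 203.08694458007812), 88.25537109375)
rail 872 [ 0.54832011 -0.16070152  0.02000519] [0.74688717 0.24777661 0.03399695] ((625.03466796875, 29.1031494140625), (173.9164581298828, 414.89202880859375), 10.560809135437012)
handle 110 [0.57103096 0.08946777 0.06023268] [0.77157738 0.1291478  0.10137896] [0.58435386 0.10774732 0.081556  ]
side0 table z -0.0008162208866695497
plat 2232 [0.47799792 0.10730891 0.16216863] [0.677794   0.26563076 0.17793922] ((578.2076416015625, 186.90248107910156), (155.7455596923828, 197.45228576660156), 87.65000915527344)
rail 1032 [ 0.50064515 -0.16758508  0.02000921] [0.749293   0.23998387 0.03399659] ((645.8662719726562, 40.80645751953125), (229.55828857421875, 435.5332946777344), 8.859171867370605)
handle 195 [ 0.5652471  -0.11530985  0.06003222] [0.84884696 0.15705958 0.10097299] [0.75241976 0.05128522 0.07230143]
```

```bash
python3 - <<'E'
from h import *
for n in["scene0","side0"]:
    d=load(n);P=cloud(d)
    hsv=cv2.cvtColor(d["img"],cv2.COLOR_RGB2HSV)
    m=(P[...,2]>.02)&(P[...,2]<.045)&(P[...,0]>.53)&(P[...,0]<.65)&(P[...,1]>-.15)&(P[...,1]<.12)
    Q=P[m]
    c=[]
    for y in np.arange(-.11,.11,.01):
        q=Q[np.abs(Q[:,1]-y)<.006]
        if len(q)>3: c.append((y,np.percentile(q[:,0],3),np.percentile(q[:,0],97),np.median(q[:,2])))
    print(n);print(np.round(c,4));print("ymin",np.percentile(Q[:,1],1))
    # platform edges
    m=(P[...,2]>.162)&(P[...,2]<.18)&(hsv[...,2]<60);Q=P[m]
    e=[]
    for x in np.arange(.5,.67,.01):
        q=Q[np.abs(Q[:,0]-x)<.005];e.append((x,q[:,1].min()))
    e=np.array(e);print("front",np.polyfit(e[:,0]-.58,e[:,1],1))
    e=[]
    for y in np.arange(.125,.25,.01):
        q=Q[np.abs(Q[:,1]-y)<.005];e.append((y,q[:,0].min(),q[:,0].max()))
    e=np.array(e);print("sides",np.polyfit(e[:,0]-.188,e[:,1],1),np.polyfit(e[:,0]-.188,e[:,2],1))
    # beaker & tray
    V=(P[...,0]>.4)&(P[...,0]<.75)&(P[...,1]>-.4)&(P[...,1]<-.13)&(P[...,2]>.008)&(P[...,2]<.07)
    nn,lab,st,ce=cv2.connectedComponentsWithStats(V.astype(np.uint8))
    for i in range(1,nn):
        if st[i,4]>25:
            q=P[lab==i];print(i,st[i],q.min(0).round(3),q.max(0).round(3))
    m=(P[...,2]>.0)&(P[...,2]<.01)&(hsv[...,2]>150)&(hsv[...,1]<25)&(P[...,1]<-.15)&(P[...,1]>-.4)&(P[...,0]<.6)&(P[...,0]>.35)
    q=P[m];print("trayfloor",m.sum(),cv2.minAreaRect(q[:,:2].astype(np.float32)*1000))
E
```

```text
scene0
[[-0.04    0.5482  0.5997  0.0268]
 [-0.03    0.549   0.5965  0.0213]
 [-0.02    0.5631  0.6006  0.0243]
 [-0.01    0.5523  0.6032  0.0213]
 [-0.      0.5521  0.6021  0.0208]
 [ 0.01    0.5504  0.6018  0.0209]
 [ 0.02    0.5494  0.6023  0.0273]
 [ 0.03    0.5504  0.6028  0.0278]
 [ 0.04    0.5493  0.6039  0.0277]
 [ 0.05    0.5489  0.6038  0.0274]
 [ 0.06    0.5515  0.6043  0.027 ]
 [ 0.07    0.554   0.6046  0.0279]
 [ 0.08    0.5539  0.604   0.0273]
 [ 0.09    0.5522  0.6052  0.0277]
 [ 0.1     0.5517  0.604   0.028 ]]
ymin -0.04365584473050673
front [-0.03173729  0.11626006]
sides [-15.26624138  -0.08623495] [0.02387028 0.68166172]
1 [154 182  49  52 655] [ 0.4   -0.303  0.008] [ 0.618 -0.169  0.062]
9 [191 185   8   6  37] [ 0.403 -0.208  0.009] [ 0.429 -0.186  0.016]
10 [129 250  26  23 239] [ 0.716 -0.302  0.008] [ 0.75  -0.249  0.063]
11 [188 256  14  18 192] [ 0.715 -0.164  0.009] [ 0.747 -0.133  0.049]
trayfloor 1607 ((475.1875, -275.22552490234375), (249.45790100097656, 249.88922119140625), 0.1572171002626419)
side0
[[-0.05    0.5447  0.5952  0.025 ]
 [-0.04    0.5431
[... 315 characters left out ...]
  0.5987  0.0284]
 [ 0.06    0.547   0.5978  0.0286]
 [ 0.07    0.5484  0.599   0.0286]
 [ 0.08    0.5465  0.5969  0.0284]
 [ 0.09    0.5473  0.5992  0.028 ]
 [ 0.1     0.5483  0.5999  0.028 ]]
ymin -0.045315926009187206
front [-0.0323124   0.11208997]
sides [0.02590551 0.47984022] [-0.24733854  0.66799445]
1 [328 252  15  19 234] [ 0.708 -0.168  0.009] [ 0.74  -0.134  0.048]
2 [265 273  27  35 702] [ 0.557 -0.251  0.008] [ 0.612 -0.193  0.063]
3 [191 278  61  62 546] [ 0.4   -0.303  0.008] [ 0.521 -0.167  0.021]
4 [191 289  11  11  87] [ 0.401 -0.208  0.008] [ 0.422 -0.182  0.015]
5 [340 290  26  36 710] [ 0.708 -0.306  0.008] [ 0.75  -0.254  0.063]
trayfloor 0 ((0.0, 0.0), (0.0, 0.0), 0.0)
```

```bash
python3 - <<'E'
from h import *
for n in["scene0","side0"]:
    d=load(n);P=cloud(d)
    hsv=cv2.cvtColor(d["img"],cv2.COLOR_RGB2HSV)
    m=(P[...,2]>.04)&(P[...,2]<.14)&(P[...,0]>.53)&(P[...,0]<.62)&(P[...,1]>-.0)&(P[...,1]<.2)
    Q=P[m];v,u=np.nonzero(m);print(n,len(Q),u.min(),u.max(),v.min(),v.max(),Q.min(0),Q.max(0))
    for z in np.arange(.04,.12,.006):
        q=Q[np.abs(Q[:,2]-z)<.003]
        if len(q): print(round(z,3),len(q),q.min(0).round(4),q.max(0).round(4))
    # tray: white-ish
    print(hsv[198,180] if n[1]=='c' else hsv[310,220], P[198,180] if n[1]=='c' else P[310,220])
d=load("side0");P=cloud(d)
for v in range(205,240,1): print(v,[tuple((P[v,u]*1000).round().astype(int)[1:]) for u in(256,260,264)],d["img"][v,260])
E
```

```text
scene0 264 289 331 201 224 [0.56749852 0.08693042 0.04112471] [0.59754417 0.19988871 0.10165411]
0.04 11 [0.5882 0.1218 0.0411] [0.5954 0.154  0.043 ]
0.046 50 [0.5695 0.1214 0.043 ] [0.5975 0.1597 0.0489]
0.052 40 [0.5715 0.1184 0.0491] [0.5923 0.1702 0.055 ]
0.058 30 [0.5717 0.1127 0.055 ] [0.5876 0.1879 0.061 ]
0.064 23 [0.5742 0.1096 0.0621] [0.5874 0.1956 0.067 ]
0.07 17 [0.5724 0.1065 0.0674] [0.5892 0.1999 0.0727]
0.076 21 [0.571  0.101  0.0732] [0.5884 0.1197 0.079 ]
0.082 16 [0.5717 0.0927 0.0796] [0.5874 0.114  0.085 ]
0.088 15 [0.5722 0.0897 0.0853] [0.5903 0.1089 0.0904]
0.094 24 [0.5675 0.0869 0.0911] [0.5877 0.1031 0.0969]
0.1 17 [0.5711 0.0896 0.0971] [0.5879 0.1    0.1017]
[ 98  12 169] [ 0.45832408 -0.23483433  0.00377008]
side0 140 252 262 153 181 [0.56380873 0.08495106 0.04056716] [0.59245723 0.19956769 0.10097299]
0.04 11 [0.5638 0.1193 0.0406] [0.5925 0.1493 0.0429]
0.046 27 [0.5641 0.1178 0.0438] [0.5917 0.1574 0.0488]
0.052 18 [0.5649 0.1188 0.0491] [0.5791 0.1754 0.0546]
0.058 11 [0.5654 0.1168 0.0556] [0.5796 0.1845 0.0591]
0.064 18 [0.5655 0.1082 0.0615] [0.
[... 3537 characters left out ...]
int64(-9223372036854775808)), (np.int64(-45), np.int64(17)), (np.int64(-42), np.int64(13))] [12 12 11]
235 [(np.int64(-45), np.int64(15)), (np.int64(-41), np.int64(10)), (np.int64(-42), np.int64(10))] [17 16 16]
236 [(np.int64(-43), np.int64(10)), (np.int64(-42), np.int64(8)), (np.int64(-44), np.int64(9))] [24 25 24]
237 [(np.int64(-44), np.int64(8)), (np.int64(-47), np.int64(10)), (np.int64(-48), np.int64(10))] [36 36 35]
238 [(np.int64(-51), np.int64(11)), (np.int64(-49), np.int64(9)), (np.int64(-51), np.int64(9))] [43 43 40]
239 [(np.int64(-52), np.int64(9)), (np.int64(-53), np.int64(9)), (np.int64(-54), np.int64(9))] [44 44 42]<stdin>:13: RuntimeWarning: invalid value encountered in cast
```

```bash
python3 - <<'E'
import cv2
a=cv2.imread("pics/side0.png")[150:260,230:300];cv2.imwrite("pics/si_d.png",cv2.convertScaleAbs(cv2.resize(a,None,fx=5.4,fy=5.4,interpolation=2),alpha=2.2))
a=cv2.imread("pics/scene0.png")[195:245,215:350];cv2.imwrite("pics/sc_d.png",cv2.convertScaleAbs(cv2.resize(a,None,fx=5.9,fy=5.9,interpolation=2),alpha=2.))
E
```

```text
(no output)
```

View pics/si_d.png

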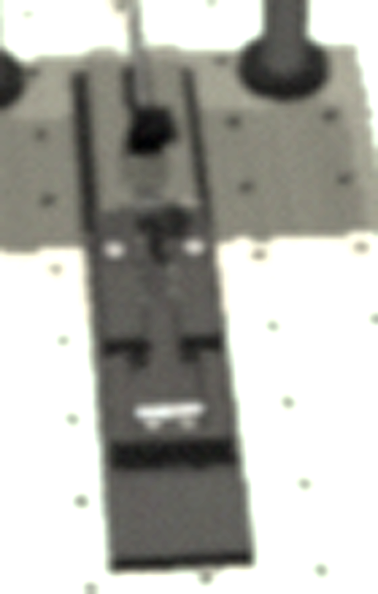

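View pics/sc_d.png

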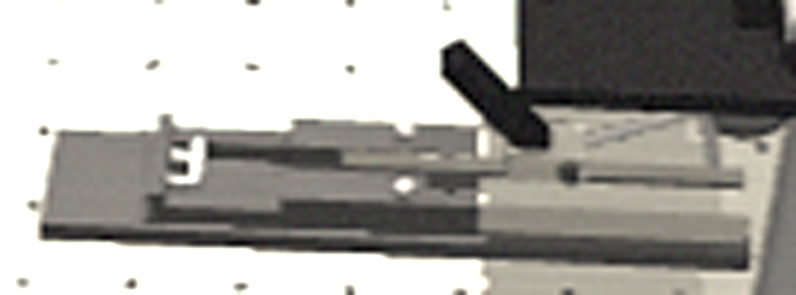

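```bash
cat >>h.py <<'E'
from scipy.spatial.transform import Rotation as Ro
YAW=0.030
ex=np.array([np.sin(YAW),np.cos(YAW),0]);ez=np.array([0,0,1.]);ey=np.cross(ez,ex)
slot=np.array([.5745,.1135,0])
def rail2w(p): return slot+ex*p[0]+ey*p[1]+ez*p[2]
def w2rail(p): q=np.array(p)-slot; return np.array([q@ex,q@ey,q[2]])
def tgtR(tilt,sgn=1):
    t=np.radians(tilt);y=np.sin(t)*ex-np.cos(t)*ez;x=-ey*sgn;return np.stack([x,y,np.cross(x,y)],1)
def toward(s,p,R):
    R0=Ro.from_quat(s["eef_rot"]).as_matrix()
    print("shift tool mm",(R0.T@(np.array(p)-s["tool_pos"])*1000).round(1),"rotvec",Ro.from_matrix(R0.T@R).as_rotvec().round(3))
def st():
    from plant import r
    s=r.get_state();R0=Ro.from_quat(s["eef_rot"]).as_matrix()
    print("t",round(float(s["clock"]),2),"pos",s["tool_pos"].round(4),"rail",(w2rail(s["tool_pos"])*1000).round(1),"F",s["contact_force"].round(1),"M",s["moment"].round(2),"op",round(s["opening"]*88.1,1));return s,R0
E
python3 - <<'E'
from h import *
s,R=st();print(R.round(3))
for sg in(1,-1): toward(s,s["tool_pos"],tgtR(40,sg))
E
```

```text
t 0.15 pos [0.2648 0.5656 0.2381] rail [442.6 323.1 238.1] F [-0.6 -0.1 -0.3] M [ 0.01  0.02 -0.01] op 88.3
[[ 0.424 -0.    -0.906]
 [ 0.906 -0.001  0.424]
 [-0.001 -1.    -0.   ]]
shift tool mm [0. 0. 0.] rotvec [ 0.617  1.113 -0.406]
shift tool mm [0. 0. 0.] rotvec [-0.452 -1.885 -0.687]
```

```bash
cat >>h.py <<'E'
def plan(s,p,R,n):
    """rows (rounded) along straight line w/ slerp"""
    R0=Ro.from_quat(s["eef_rot"]);p0=s["tool_pos"];rv=(R0.inv()*Ro.from_matrix(R)).as_rotvec()/n
    d=(np.array(p)-p0)/n*1000
    for k in range(n):
        Rk=R0*Ro.from_rotvec(rv*k);print((Rk.inv().apply(d)).round(1).tolist(),rv.round(3).tolist() if k==0 else "")
E
python3 -m inch '[[0,-20,0,0,0,0],[0,-36,0,0,0,0],[0,-38,0,0,0,0],[0,-38,0,0,0,0],[0,-38,0,0,0,0],[0,-20,0,0,0,0]]' 70 20
python3 - <<'E'
from h import *
s,R=st()
plan(s,[.572,-.08,.42],tgtR(0),24)
E
```

```text
clock: 0.65
tool_pos: [0.2652, 0.5671, 0.4336]
eef_rot: [-0.595, -0.381, 0.378, 0.598]
contact_force: [0.4, 1.8, 0.5]
opening: 0.792
t 0.65 pos [0.2652 0.5671 0.4336] rail [444.1 322.8 433.6] F [0.4 1.8 0.5] M [ 0.13  0.02 -0.03] op 69.7
[-19.0, 0.4, -23.0] [-0.0, 0.048, 0.0]
[-17.9, 0.4, -23.9] 
[-16.7, 0.4, -24.7] 
[-15.5, 0.5, -25.5] 
[-14.2, 0.5, -26.2] 
[-12.9, 0.5, -26.9] 
[-11.6, 0.5, -27.5] 
[-10.3, 0.5, -28.0] 
[-8.9, 0.5, -28.5] 
[-7.5, 0.5, -28.9] 
[-6.1, 0.5, -29.2] 
[-4.7, 0.5, -29.5] 
[-3.2, 0.5, -29.7] 
[-1.8, 0.5, -29.8] 
[-0.4, 0.5, -29.8] 
[1.1, 0.5, -29.8] 
[2.5, 0.5, -29.7] 
[4.0, 0.5, -29.6] 
[5.4, 0.5, -29.3] 
[6.8, 0.6, -29.1] 
[8.2, 0.6, -28.7] 
[9.6, 0.6, -28.3] 
[11.0, 0.6, -27.8] 
[12.3, 0.6, -27.2]
```

```bash
python3 -m inch '[[-19,0,-23,0,0.048,0],[-18,0,-24,0,0.048,0],[-17,0,-25,0,0.048,0],[-15.5,0.5,-25.5,0,0.048,0],[-14,0.5,-26,0,0.048,0],[-13,0.5,-27,0,0.048,0],[-11.5,0.5,-27.5,0,0.048,0],[-10,0.5,-28,0,0.048,0],[-9,0.5,-28.5,0,0.048,0],[-7.5,0.5,-29,0,0.048,0],[-6,0.5,-29,0,0.048,0],[-4.5,0.5,-29.5,0,0.048,0]]'
python3 -m inch '[[-3,0.5,-29.5,0,0.048,0],[-2,0.5,-30,0,0.048,0],[-0.5,0.5,-30,0,0.048,0],[1,0.5,-30,0,0.048,0],[2.5,0.5,-29.5,0,0.048,0],[4,0.5,-29.5,0,0.048,0],[5.5,0.5,-29.5,0,0.048,0],[7,0.5,-29,0,0.048,0],[8,0.5,-28.5,0,0.048,0],[9.5,0.5,-28,0,0.048,0],[11,0.5,-28,0,0.048,0],[12,0.5,-27,0,0.048,0]]'
python3 - <<'E'
from h import *
s,R=st();print(s["q"].round(2))
# pre-grasp: 110mm back along the approach
R=tgtR(40)
g=rail2w([-.006,0,.078]);tcp=g+.019*R[:,1]
pre=tcp-.11*R[:,1]; print("pre",pre,"tcp",tcp)
plan(s,pre,R,12)
E
```

```text
clock: 1.65
tool_pos: [0.4197, 0.2414, 0.4241]
eef_rot: [0.68, 0.194, -0.194, -0.68]
contact_force: [0.4, -0.4, 0.1]
opening: 0.794
clock: 2.65
tool_pos: [0.5753, -0.0805, 0.4179]
eef_rot: [-0.707, 0.008, -0.007, 0.707]
contact_force: [-0.3, -0.2, 0.4]
opening: 0.789
t 2.65 pos [ 0.5753 -0.0805  0.4179] rail [-193.9   -6.7  417.9] F [-0.3 -0.2  0.4] M [-0.05 -0.01 -0.06] op 69.5
[-0.07  0.47  0.23  1.43 -0.11  1.25  0.14]
pre [0.57256548 0.04903535 0.14771004] tcp [0.57468636 0.11971017 0.06344516]
[-0.4, 22.5, 10.8] [0.058, 0.001, -0.0]
[-0.5, 23.1, 9.5] 
[-0.5, 23.6, 8.1] 
[-0.5, 24.0, 6.7] 
[-0.5, 24.4, 5.3] 
[-0.5, 24.7, 3.9] 
[-0.5, 24.8, 2.4] 
[-0.5, 24.9, 1.0] 
[-0.5, 25.0, -0.5] 
[-0.5, 24.9, -1.9] 
[-0.5, 24.7, -3.4] 
[-0.6, 24.5, -4.8]
```

```bash
python3 -m inch '[[-0.5,20,9,0.058,0,0],[-0.5,22,9,0.058,0,0],[-0.5,22,8,0.058,0,0],[-0.5,22,6.5,0.058,0,0],[-0.5,23,5,0.058,0,0],[-0.5,23,4,0.058,0,0],[-0.5,23,2.5,0.058,0,0],[-0.5,23,1,0.058,0,0],[-0.5,23,-0.5,0.058,0,0],[-0.5,23,-2,0.058,0,0],[-0.5,22,-3.5,0.058,0,0],[-0.5,20,-5,0.058,0,0]]'
python3 -m inch '[[0,0,0,0,0,0],[0,0,0,0,0,0]]'
python3 - <<'E'
from h import *
from plant import r
s,R=st();print(R.round(3))
d=r.snapshot("wrist");np.savez("w1.npz",pos=s["tool_pos"],R=R,**d);cv2.imwrite("pics/w1.png",cv2.convertScaleAbs(d["img"][...,::-1],alpha=1.8))
Rt=tgtR(40)
g=rail2w([-.006,0,.078]);toward(s,g+.019*Rt[:,1],Rt)
E
```

```text
clock: 3.65
tool_pos: [0.5712, 0.0387, 0.1696]
eef_rot: [-0.422, 0.004, -0.009, 0.906]
contact_force: [0.3, 0.3, -0.3]
opening: 0.797
clock: 3.82
tool_pos: [0.5707, 0.0376, 0.1695]
eef_rot: [-0.423, 0.006, -0.008, 0.906]
contact_force: [-0.1, 0.1, 0.3]
opening: 0.79
t 3.82 pos [0.5707 0.0376 0.1695] rail [-76.    1.6 169.5] F [-0.1  0.1  0.3] M [-0.63  0.09  0.03] op 69.6
[[ 1.     0.01   0.018]
 [-0.02   0.641  0.767]
 [-0.003 -0.767  0.641]]
shift tool mm [  2.7 134.1  -4.9] rotvec [ 0.002  0.005 -0.009]
```

View pics/w1.png

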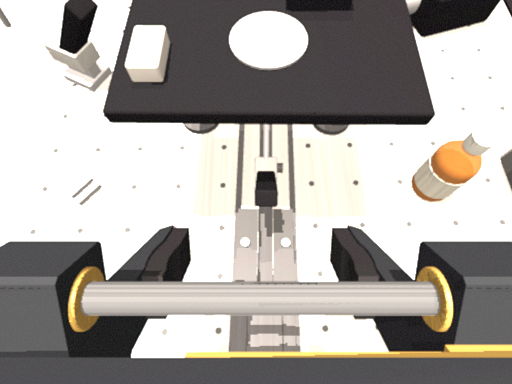

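```bash
python3 - <<'E'
from h import *
d=load("w1");T=d["tool_from_camera"];P=cloud(d,T)  # tool coords
W=P@d["R"].T+d["pos"]
g=d["img"].max(-1)
sub=np.zeros_like(g,bool);sub[165:212,250:285]=1
m=sub&(g<40)
v,u=np.nonzero(m);print(len(u),u.min(),u.max(),v.min(),v.max())
for vv in range(168,212,3):
    uu=np.nonzero(m[vv])[0]
    if len(uu): c=int(uu.mean()); print(vv,uu.min(),uu.max(),(P[vv,c]*1000).round(1),(W[vv,c]*1000).round(1), (P[vv,uu.min()+1,0]*1000).round(1),(P[vv,uu.max()-1,0]*1000).round(1))
# rail edges rows
for vv in (130,150,160,215,230,245,260):
    row=W[vv,200:330]; ok=(row[:,2]>.02)&(row[:,2]<.04)
    x=row[ok][:,0]; 
    if len(x): print(vv,(x.min()*1000).round(1),(x.max()*1000).round(1),(np.median(row[ok][:,1:],0)*1000).round(1))
m=(W[...,2]>.155)&(W[...,2]<.18)&(g<60)&(W[...,1]<.15);q=W[m]
e=np.array([(x,q[np.abs(q[:,0]-x)<.005][:,1].min()) for x in np.arange(.5,.66,.01)]);print("front",np.polyfit(e[:,0]-.5745,e[:,1],1))
E
```

```text
659 256 276 172 206
174 258 273 [  4.  144.6   2.3] [576.2 132.   60. ] -1.6 10.6
177 257 274 [  3.8 134.4   1.9] [575.9 125.1  67.6] -2.5 11.0
180 257 274 [  3.6 123.1   1.9] [575.6 117.9  76.2] -2.4 10.6
183 257 275 [  4.3 111.8   2.1] [576.2 110.8  85. ] -2.4 11.0
186 256 275 [  3.3 102.4   2.1] [575.1 104.8  92.2] -3.1 10.6
189 256 276 [ 4.  95.1  1.6] [575.7  99.7  97.5] -3.0 11.0
192 256 276 [ 3.9 89.4  0.8] [575.5  95.5 101.4] -3.0 10.9
195 256 276 [ 4.  90.9 -2. ] [575.5  94.2  98.4] -3.0 10.9
198 256 276 [ 4.  90.5 -4.3] [575.5  92.2  97.2] -3.0 11.0
201 256 276 [ 4.  91.4 -7.1] [575.5  90.7  94.8] -3.0 11.0
204 256 275 [ 3.2 90.  -9.1] [574.7  88.3  94.6] -3.0 10.2
130 554.9 601.9 [203.4  27.3]
150 553.8 601.6 [177.9  27. ]
160 553.8 600.8 [165.2  27.4]
215 549.2 601.5 [102.9  28.3]
230 548.3 601.5 [87.5 28.2]
245 547.5 600.7 [72.5 28.7]
260 547.7 600.7 [58.5 28.4]
front [0.08979686 0.08347303]
```

```bash
sed -i 's/^slot=.*/slot=np.array([.5757,.1135,0])/' h.py
python3 -m inch '[[2,7,-2.5,0,0,0],[2,10,-2.5,0,0,0],[0,12,0,0,0,0],[0,12,0,0,0,0],[0,12,0,0,0,0],[0,12,0,0,0,0],[0,12,0,0,0,0],[0,12,0,0,0,0],[0,12,0,0,0,0],[0,12,0,0,0,0],[0,12,0,0,0,0],[0,11,0,0,0,0]]'
python3 -m inch '[[0,8,0,0,0,0],[0,0,0,0,0,0],[0,0,0,0,0,0]]'
python3 - <<'E'
from h import *
from plant import r
s,R=st();print(R.round(3))
d=r.snapshot("wrist");cv2.imwrite("pics/w2.png",cv2.convertScaleAbs(d["img"][...,::-1],alpha=1.8))
d=load("w1");t=d["pos"]+d["R"]@np.array([.004,.1345,-.005]);toward(s,t,d["R"])
E
```

```text
clock: 4.87
tool_pos: [0.577, 0.1225, 0.0623]
eef_rot: [-0.424, 0.004, -0.008, 0.906]
contact_force: [0.3, 0.4, -0.1]
opening: 0.795
clock: 5.12
tool_pos: [0.5769, 0.1268, 0.0566]
eef_rot: [-0.423, 0.004, -0.008, 0.906]
contact_force: [0.3, -0.4, -0.6]
opening: 0.794
t 5.12 pos [0.5769 0.1268 0.0566] rail [13.4 -0.8 56.6] F [ 0.3 -0.4 -0.6] M [-0.66  0.07  0.03] op 69.9
[[ 1.     0.012  0.015]
 [-0.019  0.641  0.767]
 [-0.001 -0.767  0.641]]
shift tool mm [-0.8 -9.4 -1.2] rotvec [-0.     0.003  0.001]
```

View pics/w2.png

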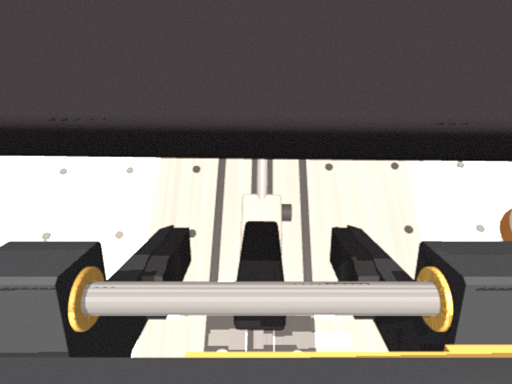

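```bash

python3 -m inch '[[-0.8,-5,-1,0,0,0],[0,-4.5,0,0,0,0],[0,0,0,0,0,0],[0,0,0,0,0,0]]'
python3 -m inch '[[0,0,0,0,0,0],[0,0,0,0,0,0],[0,0,0,0,0,0],[0,0,0,0,0,0],[0,0,0,0,0,0],[0,0,0,0,0,0]]' 5 10
python3 - <<'E'
from h import *
s,R=st()
E
```

```text
clock: 5.5
tool_pos: [0.5767, 0.1189, 0.0641]
eef_rot: [-0.424, 0.004, -0.009, 0.906]
contact_force: [0.2, -0.2, 0.5]
opening: 0.792
clock: 6.0
tool_pos: [0.5761, 0.1199, 0.0635]
eef_rot: [-0.424, 0.004, -0.009, 0.906]
contact_force: [-0.2, -0.3, -0.3]
opening: 0.364
t 6.0 pos [0.5761 0.1199 0.0635] rail [ 6.4 -0.2 63.5] F [-0.2 -0.3 -0.3] M [-0.63  0.12 -0.01] op 32.0
```

```bash

python3 -m inch '[[0,0,0,0,0,0],[0,0,0,0,0,0],[0,0,0,0,0,0],[0,0,0,0,0,0]]'
python3 -m inch '[[0,0,0,0,0,0],[0,0,0,0,0,0],[0,0,0,0,0,0]]' 
python3 -m inch '[[0,0,0,0,0,0],[0,0,0,0,0,0],[0,0,0,0,0,0]]' 5 40
python3 - <<'E'
from h import *
from plant import r
s,R=st()
d=r.snapshot("wrist");cv2.imwrite("pics/w3.png",cv2.convertScaleAbs(d["img"][...,::-1],alpha=1.8))
E
```

```text
clock: 6.33
tool_pos: [0.5762, 0.1197, 0.0635]
eef_rot: [-0.424, 0.004, -0.009, 0.906]
contact_force: [-0.5, -0.1, -0.4]
opening: 0.204
clock: 6.58
tool_pos: [0.5762, 0.1198, 0.0635]
eef_rot: [-0.424, 0.004, -0.009, 0.906]
contact_force: [0.2, 0.4, -1.0]
opening: 0.2
clock: 6.83
tool_pos: [0.5761, 0.1197, 0.0635]
eef_rot: [-0.424, 0.004, -0.009, 0.906]
contact_force: [0.0, 0.4, -0.1]
opening: 0.2
t 6.83 pos [0.5761 0.1197 0.0635] rail [ 6.3 -0.2 63.5] F [ 0.   0.4 -0.1] M [-0.72 -0.03 -0.06] op 17.6
```

View pics/w3.png

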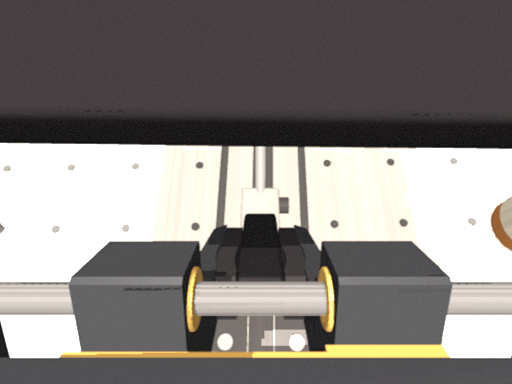

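```bash
python3 - <<'E'
from h import *
s,R=st();print((R.T@(-ex*10)).round(2),(R.T@(ez*10)).round(2),(R.T@(ey*10)).round(2))
E
python3 -m inch '[[0.1,-0.8,0.6,0,0,0],[0,-1.3,-1.5,0,0,0],[0,-1.9,-2.3,0,0,0],[-0.1,-2.6,-3.1,0,0,0],[0,0,0,0,0,0]]'
python3 - <<'E'
from h import *
s,R=st()
E
```

```text
t 6.88 pos [0.5761 0.1197 0.0635] rail [ 6.2 -0.2 63.5] F [ 0.5  0.4 -0.5] M [-0.67  0.02 -0.04] op 17.7
[-0.11 -6.41 -7.67] [ 0.   -7.67  6.41] [-10.     0.07   0.09]
clock: 7.3
tool_pos: [0.5761, 0.109, 0.0641]
eef_rot: [-0.424, 0.004, -0.009, 0.905]
contact_force: [-0.3, -0.0, -1.5]
opening: 0.197
t 7.3 pos [0.5761 0.109  0.0641] rail [-4.5 -0.5 64.1] F [-0.3 -0.  -1.5] M [-0.83  0.09  0.02] op 17.3
```

```bash

python3 -m inch '[[-0.1,-4,-4.6,0,0,0],[-0.1,-5.2,-6.1,0,0,0],[-0.1,-5.2,-6.1,0,0,0],[-0.1,-5.2,-6.1,0,0,0],[-0.1,-5.2,-6.1,0,0,0],[-0.1,-2.6,-3.1,0,0,0],[0,0,0,0,0,0]]'
python3 - <<'E'
from h import *
s,R=st()
E
```

```text
clock: 7.88
tool_pos: [0.5748, 0.0664, 0.0646]
eef_rot: [-0.424, 0.005, -0.01, 0.905]
contact_force: [-0.2, 0.4, -2.2]
opening: 0.195
t 7.88 pos [0.5748 0.0664 0.0646] rail [-47.1  -0.5  64.6] F [-0.2  0.4 -2.2] M [-0.88  0.07 -0.03] op 17.2
```

```bash

python3 -m inch '[[-0.1,-3.8,-4.8,0,0,0],[-0.1,-5.2,-6.2,0,0,0],[-0.1,-5.1,-6.2,0,0,0],[-0.1,-5.2,-6.2,0,0,0],[-0.1,-5.1,-6.2,0,0,0],[-0.1,-4.1,-5,0,0,0],[0,0,0,0,0,0]]'
python3 - <<'E'
from h import *
s,R=st()
E
```

```text
clock: 8.47
tool_pos: [0.5733, 0.021, 0.0641]
eef_rot: [-0.425, 0.005, -0.01, 0.905]
contact_force: [0.7, 0.3, -1.8]
opening: 0.202
t 8.47 pos [0.5733 0.021  0.0641] rail [-92.6  -0.4  64.1] F [ 0.7  0.3 -1.8] M [-0.9   0.07 -0.04] op 17.8
```

```bash

python3 -m inch '[[0,-3.8,-4.7,0,0,0],[-0.1,-4.5,-5.4,0,0,0],[-0.1,-4.5,-5.4,0,0,0],[-0.1,-3.9,-4.7,0,0,0],[0,-1.9,-2.3,0,0,0],[0,0,0,0,0,0]]'
python3 - <<'E'
from h import *
from plant import r
s,R=st()
d=r.snapshot("side");np.savez("side1.npz",**d);a=d["img"][140:260,210:310,::-1];cv2.imwrite("pics/s4.png",cv2.convertScaleAbs(cv2.resize(a,None,fx=4.9,fy=4.9),alpha=2))
E
```

```text
clock: 8.97
tool_pos: [0.5723, -0.0069, 0.0642]
eef_rot: [-0.424, 0.004, -0.009, 0.906]
contact_force: [0.1, 0.7, -1.2]
opening: 0.2
t 8.97 pos [ 0.5723 -0.0069  0.0642] rail [-120.5   -0.2   64.2] F [ 0.1  0.7 -1.2] M [-0.91  0.07  0.01] op 17.6
```

View pics/s4.png

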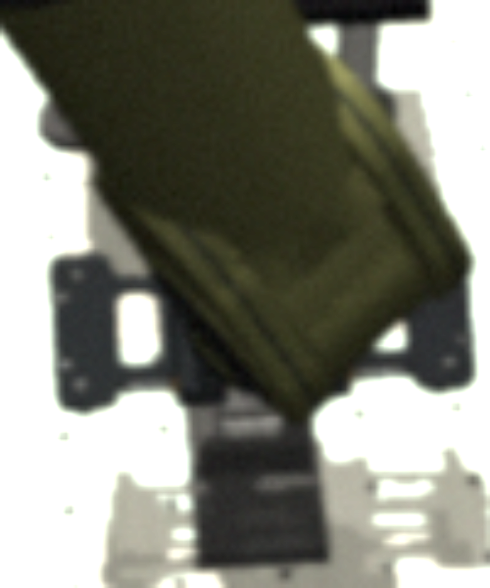

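```bash

python3 -m inch '[[0,-1.9,-2.3,0,0,0],[0,-2,-2.3,0,0,0],[0,-1.9,-2.3,0,0,0],[0,-0.6,-0.8,0,0,0],[0,0,0,0,0,0]]'
for i in 1; do python3 -m inch '[[0,-1.3,-1.5,0,0,0],[0,0,0,0,0,0]]'; done
python3 -c "from h import *;st()"
```

```text
clock: 9.43
tool_pos: [0.5721, -0.0161, 0.0644]
eef_rot: [-0.424, 0.004, -0.009, 0.906]
contact_force: [-0.7, 0.5, -0.7]
opening: 0.198
clock: 9.6
tool_pos: [0.572, -0.0178, 0.0645]
eef_rot: [-0.424, 0.004, -0.009, 0.906]
contact_force: [-0.2, 0.2, -1.1]
opening: 0.202
t 9.6 pos [ 0.572  -0.0178  0.0645] rail [-131.3   -0.3   64.5] F [-0.2  0.2 -1.1] M [-0.86  0.11  0.01] op 17.8
```

Origin ≈ -111.5 mm. Small steps now.

```bash

python3 -m inch '[[0,-1.3,-1.5,0,0,0],[0,0,0,0,0,0]]'; python3 -m inch '[[0,-1.3,-1.5,0,0,0],[0,0,0,0,0,0]]';python3 -m inch '[[0,-1,-1.1,0,0,0],[0,0,0,0,0,0]]'
```

```text
clock: 9.77
tool_pos: [0.572, -0.0199, 0.0645]
eef_rot: [-0.424, 0.004, -0.009, 0.906]
contact_force: [-0.3, 0.4, -0.9]
opening: 0.2
clock: 9.93
tool_pos: [0.572, -0.0219, 0.0645]
eef_rot: [-0.424, 0.004, -0.009, 0.906]
contact_force: [0.8, -0.1, -1.2]
opening: 0.199
clock: 10.1
tool_pos: [0.5719, -0.0232, 0.0647]
eef_rot: [-0.424, 0.004, -0.009, 0.906]
contact_force: [0.4, -0.3, -1.3]
opening: 0.201
```

```bash

python3 -m inch '[[0,-0.7,-0.8,0,0,0],[0,0,0,0,0,0]]'
```

```text
clock: 10.27
tool_pos: [0.5718, -0.0237, 0.0648]
eef_rot: [-0.423, 0.004, -0.008, 0.906]
contact_force: [-0.1, 0.5, -2.2]
opening: 0.205
```

```bash

python3 -m inch '[[0,-0.7,-0.8,0,0,0],[0,0,0,0,0,0]]';python3 -m inch '[[0,-0.7,-0.8,0,0,0],[0,0,0,0,0,0]]'
```

```text
clock: 10.43
tool_pos: [0.5718, -0.0244, 0.0649]
eef_rot: [-0.423, 0.004, -0.008, 0.906]
contact_force: [-0.6, 3.0, -3.1]
opening: 0.203
clock: 10.6
tool_pos: [0.5717, -0.0251, 0.0649]
eef_rot: [-0.423, 0.004, -0.008, 0.906]
contact_force: [1.1, 3.7, -3.4]
opening: 0.201
```

```bash

python3 -m inch '[[0,-0.7,-0.8,0,0,0],[0,0,0,0,0,0]]'
```

```text
clock: 10.77
tool_pos: [0.5717, -0.0259, 0.065]
eef_rot: [-0.423, 0.004, -0.008, 0.906]
contact_force: [2.2, 5.8, -4.4]
opening: 0.201
```

```bash

python3 -m inch '[[0,0.6,0.7,0,0,0],[0,-1.5,1.3,0,0,0],[0,-2.3,1.9,0,0,0],[0,-2.3,1.9,0,0,0],[0,0,0,0,0,0]]'
python3 -c "from h import *;st()"
```

```text
clock: 11.18
tool_pos: [0.5715, -0.0255, 0.0736]
eef_rot: [-0.423, 0.004, -0.008, 0.906]
contact_force: [-0.1, 5.7, -1.1]
opening: 0.201
t 11.18 pos [ 0.5715 -0.0255  0.0736] rail [-1.39e+02  1.00e-01  7.36e+01] F [-0.1  5.7 -1.1] M [ 0.27  0.09 -0.02] op 17.7
```

```bash

python3 -m inch '[[0,-3.8,3.2,0,0,0],[0,-6.1,5.1,0,0,0],[0,-9,7.5,0,0,0],[0,-12,10,0,0,0],[0,-15,12.5,0,0,0],[0,-15,12.5,0,0,0],[0,-10,8,0,0,0],[0,0,0,0,0,0],[0,0,0,0,0,0]]'
python3 - <<'E'
from h import *
from plant import r
s,R=st()
np.save("s5.npy",np.r_[s["tool_pos"],R.ravel()])
for n in["side","scene","wrist"]:
  d=r.snapshot(n);np.savez(n+"5.npz",pos=s["tool_pos"],R=R,**d);a=d["img"][...,::-1];cv2.imwrite(f"pics/{n}5.png",cv2.convertScaleAbs(a,alpha=2))
E
```

```text
clock: 11.93
tool_pos: [0.5723, -0.0276, 0.1654]
eef_rot: [-0.425, 0.003, -0.009, 0.905]
contact_force: [0.3, 0.9, -2.0]
opening: 0.199
t 11.93 pos [ 0.5723 -0.0276  0.1654] rail [-141.2   -0.8  165.4] F [ 0.3  0.9 -2. ] M [-0.86  0.07  0.04] op 17.6
```

View pics/side5.png

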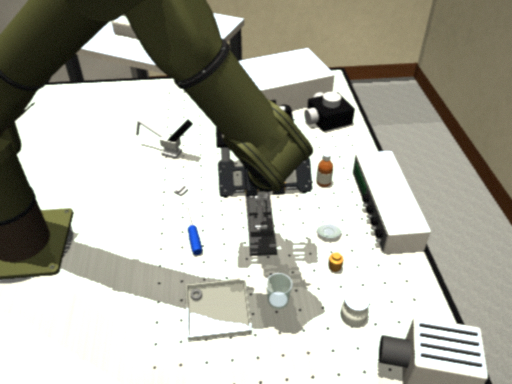

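View pics/scene5.png

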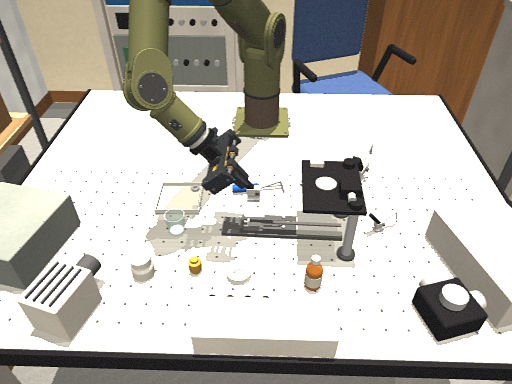

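View pics/wrist5.png

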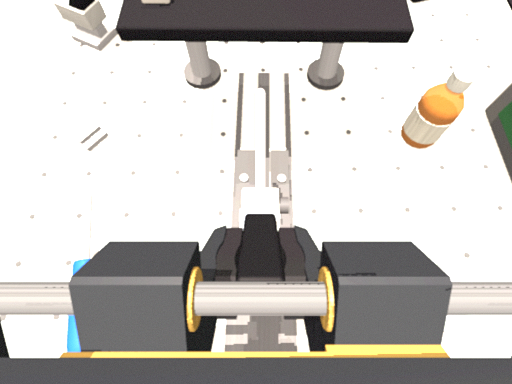

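```bash
cat >>h.py <<'E'
# holder nominal in tool frame at grasp
R6=tgtR(40);
def hold2tool(p,R0=None):
    R0=Rg if R0 is None else R0
    return R0.T@(ex*(p[0]-Hg[0])+ey*(p[1]-Hg[1])+ez*(p[2]-Hg[2]))
# tcp relative to holder origin at grasp (rail axes, m)
Hg=np.array([-.0198,0,.0535])
Rg=np.array([[1.,.011,.016],[-.019,.641,.767],[-.002,-.767,.641]])
E
python3 - <<'E'
from h import *
d=load("scene5");T=d["camera_from_world"];K=d["mtx"]
def proj(p):
    c=T[:3,:3]@p+T[:3,3];return K@c/c[2]
a=cv2.imread("pics/scene5.png")
for n,p in dict(orig=(0,0,0),blk=(0,0,.03),elbow=(.068,0,.062),tip=(.079,0,.024),hend=(-.048,0,.087)).items():
    w=d["pos"]+d["R"]@hold2tool(np.array(p));u,v,_=proj(w);print(n,w.round(4),u.round(1),v.round(1));cv2.circle(a,(int(round(u)),int(round(v))),0,(0,0,255),-1)
cv2.imwrite("pics/sc5c.png",cv2.resize(a[165:215,195:305],None,fx=7,fy=7,interpolation=0))
P=cloud(d);m=(P[...,2]>.09)&(P[...,1]>.0)&(P[...,1]<.09)&(P[...,0]>.53)&(P[...,0]<.62)
v,u=np.nonzero(m)
for i in range(0,len(u),max(1,len(u)//25)): print(u[i],v[i],(P[v[i],u[i]]*1000).round())
E
```

```text
orig [ 0.5731 -0.008   0.1119] 253.1 197.8
blk [ 0.573  -0.0079  0.1418] 253.1 189.0
elbow [0.575  0.0601 0.1737] 279.8 180.4
tip [0.5755 0.071  0.1357] 283.6 192.1
hend [ 0.5713 -0.0557  0.1989] 233.8 170.6
278 180 [573.  55. 174.]
277 181 [574.  53. 171.]
273 182 [575.  43. 168.]
278 182 [577.  56. 170.]
270 183 [575.  35. 165.]
275 183 [579.  48. 168.]
266 184 [574.  25. 160.]
271 184 [576.  38. 162.]
257 185 [565.   2. 149.]
265 185 [573.  23. 156.]
270 185 [575.  36. 158.]
258 186 [571.   5. 151.]
263 186 [576.  18. 155.]
280 186 [575.  61. 155.]
259 187 [576.   8. 151.]
264 187 [574.  20. 150.]
259 188 [573.   7. 145.]
257 189 [582.   3. 150.]
283 189 [578.  69. 148.]
282 190 [576.  67. 143.]
259 191 [579.   8. 141.]
258 192 [586.   5. 143.]
257 193 [590.   3. 143.]
258 194 [588.   5. 138.]
259 195 [568.   7. 117.]
258 197 [580.   5. 120.]
256 199 [584.   0. 117.]
257 200 [586.   3. 116.]
258 201 [587.   5. 113.]
```

View pics/sc5c.png

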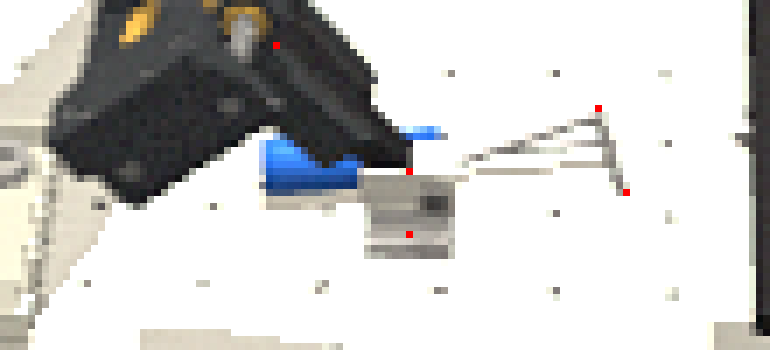

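```bash
python3 - <<'E'
from h import *
out=[]
for n,(u0,u1,v0,v1) in dict(side0=(180,300,262,345),scene0=(145,215,175,245)).items():
    d=load(n);a=d["img"][v0:v1,u0:u1,::-1];out.append(cv2.resize(cv2.convertScaleAbs(a,alpha=1.7),(700,int(700*(v1-v0)/(u1-u0))),interpolation=2));cv2.imwrite(f"pics/bk_{n}.png",out[-1][:600])
    P=cloud(d);m=(P[...,2]>.048)&(P[...,2]<.066)&(P[...,0]>.54)&(P[...,0]<.64)&(P[...,1]>-.27)&(P[...,1]<-.17)
    q=P[m];v,u=np.nonzero(m);print(n,m.sum(),u.min(),u.max(),v.min(),v.max(),q.min(0).round(4),q.max(0).round(4),cv2.minEnclosingCircle(q[:,:2].astype(np.float32)*1000))
    m=(P[...,2]>.012)&(P[...,2]<.066)&(P[...,0]>.54)&(P[...,0]<.64)&(P[...,1]>-.27)&(P[...,1]<-.17)
    q=P[m];v,u=np.nonzero(m);print(n,m.sum(),u.min(),u.max(),v.min(),v.max())
    m=(P[...,2]>.010)&(P[...,2]<.022)&(P[...,0]>.38)&(P[...,0]<.53)&(P[...,1]>-.34)&(P[...,1]<-.15);q=P[m]
    print("traywall",cv2.minAreaRect(q[:,:2].astype(np.float32)*1000),q.min(0),q.max(0))
E
```

```text
side0 241 265 291 273 296 [ 0.5574 -0.2505  0.048 ] [ 0.6124 -0.1933  0.0634] ((585.377197265625, -221.9759521484375), 28.884653091430664)
side0 660 265 291 273 305
traywall ((454.6975402832031, -235.19021606445312), (129.97946166992188, 134.8932647705078), 1.5652563571929932) [ 0.38811056 -0.30267341  0.01000898] [ 0.52105729 -0.16738583  0.02077968]
scene0 153 163 183 208 224 [ 0.5573 -0.2509  0.048 ] [ 0.6177 -0.1957  0.0617] ((587.3176879882812, -221.53709411621094), 30.404369354248047)
scene0 432 163 184 208 233
traywall ((460.9521179199219, -236.3708038330078), (134.54464721679688, 131.79017639160156), 2.6424403190612793) [ 0.39292883 -0.30251902  0.01004846] [ 0.52986725 -0.16935835  0.02114996]
```

View pics/bk_side0.png

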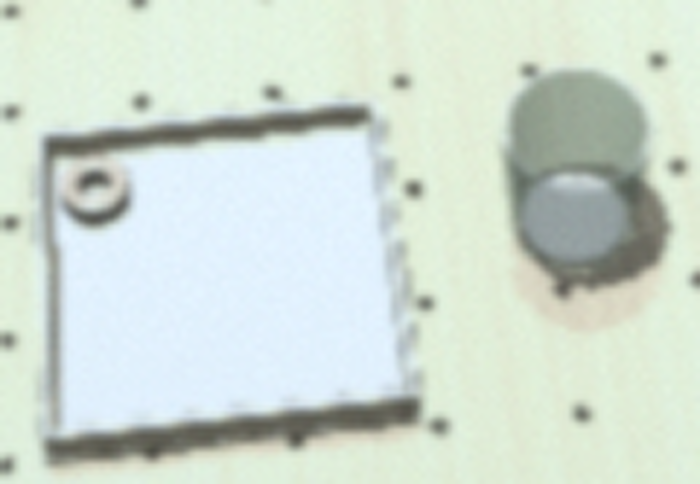

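View pics/bk_scene0.png

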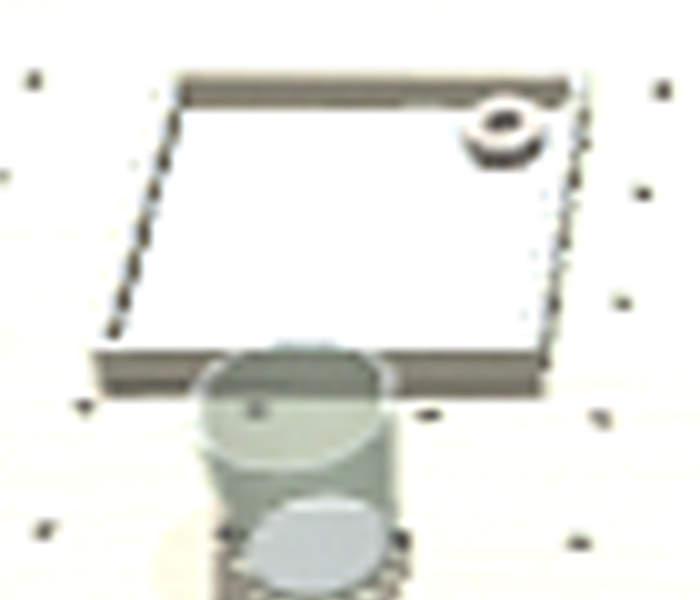

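```bash
python3 - <<'E'
from h import *
for n in("scene0","side0"):
    P=cloud(load(n));m=(P[...,2]>.03)&(P[...,1]<-.33)&(P[...,0]>.25)&(P[...,0]<.85)&(P[...,1]>-.8)
    for y in np.arange(-.34,-.7,-.03):
        q=P[m&(np.abs(P[...,1]-y)<.015)]
        if len(q): print(n,round(y,2),len(q),q.min(0).round(3),q.max(0).round(3))
s,R=st()
dt=hold2tool(np.array([.079,0,.024]));print("tip now",s["tool_pos"]+R@dt)
tgt=np.array([.586,-.222,.10])  # tip above beaker
t=tgt-R@dt;print("tcp",t);toward(s,t,R)
E
```

```text
scene0 -0.37 594 [ 0.759 -0.385  0.03 ] [ 0.85  -0.356  0.118]
scene0 -0.4 311 [ 0.751 -0.415  0.078] [ 0.85  -0.385  0.118]
scene0 -0.43 261 [ 0.795 -0.445  0.107] [ 0.85  -0.415  0.118]
scene0 -0.46 101 [ 0.792 -0.465  0.106] [ 0.85  -0.445  0.117]
scene0 -0.49 203 [ 0.569 -0.505  0.032] [ 0.613 -0.498  0.11 ]
scene0 -0.52 1431 [ 0.561 -0.535  0.03 ] [ 0.75  -0.505  0.113]
scene0 -0.55 1579 [ 0.555 -0.565  0.03 ] [ 0.804 -0.535  0.114]
scene0 -0.58 914 [ 0.552 -0.595  0.03 ] [ 0.801 -0.565  0.113]
scene0 -0.61 571 [ 0.543 -0.625  0.031] [ 0.794 -0.595  0.113]
scene0 -0.64 359 [ 0.536 -0.655  0.105] [ 0.688 -0.625  0.113]
scene0 -0.67 193 [ 0.529 -0.684  0.105] [ 0.627 -0.655  0.112]
side0 -0.37 412 [ 0.754 -0.385  0.038] [ 0.85  -0.357  0.117]
side0 -0.4 1042 [ 0.745 -0.415  0.036] [ 0.85  -0.385  0.117]
side0 -0.43 885 [ 0.753 -0.445  0.032] [ 0.85  -0.415  0.118]
side0 -0.46 1036 [ 0.786 -0.471  0.033] [ 0.85  -0.445  0.116]
t 12.08 pos [ 0.5712 -0.0269  0.1638] rail [-140.4    0.3  163.8] F [-1.4 -0.1 -1.6] M [-0.85  0.04 -0.01] op 18.0
tip now [0.5742274  0.07186575 0.13425735]
tcp [ 0.58299879 -0.32072571  0.12950639]
shift tool mm [  17.5 -161.9 -247.3] rotvec [0. 0. 0.]
```

```bash

python3 -m inch '[[0.8,-7,-8.5,0,0,0],[1.5,-14,-17,0,0,0],[1.5,-17.5,-21,0,0,0],[1.5,-18,-21.5,0,0,0],[1.5,-18,-21.5,0,0,0],[1.5,-18,-21.5,0,0,0],[1.5,-18,-21.5,0,0,0],[1.5,-18,-21.5,0,0,0],[1.5,-18,-21.5,0,0,0],[1.5,-17,-21,0,0,0],[1.5,-14,-17,0,0,0],[1.2,-8,-9.5,0,0,0]]'
python3 -m inch '[[0,0,0,0,0,0],[0,0,0,0,0,0]]'
python3 - <<'E'
from h import *
from plant import r
s,R=st();print(R.round(3))
dt=hold2tool(np.array([.079,0,.024]));print("tip now",s["tool_pos"]+R@dt)
tgt=np.array([.586,-.222,.10]);t=tgt-R@dt;toward(s,t,R)
for n in["side","scene","wrist"]:
  d=r.snapshot(n);np.savez(n+"6.npz",pos=s["tool_pos"],R=R,**d);a=d["img"][...,::-1];cv2.imwrite(f"pics/{n}6.png",cv2.convertScaleAbs(a,alpha=1.8))
E
```

```text
clock: 13.08
tool_pos: [0.5815, -0.3216, 0.162]
eef_rot: [-0.425, 0.006, -0.01, 0.905]
contact_force: [-1.0, -0.2, -2.0]
opening: 0.203
clock: 13.25
tool_pos: [0.5825, -0.3176, 0.1628]
eef_rot: [-0.423, 0.005, -0.009, 0.906]
contact_force: [0.2, 1.4, -0.3]
opening: 0.198
t 13.25 pos [ 0.5825 -0.3176  0.1628] rail [-430.7  -19.7  162.8] F [ 0.2  1.4 -0.3] M [-0.81  0.05 -0.  ] op 17.5
[[ 1.     0.012  0.017]
 [-0.02   0.642  0.767]
 [-0.002 -0.767  0.642]]
tip now [ 0.58559293 -0.21886983  0.13340809]
shift tool mm [  0.5  23.6 -23.8] rotvec [0. 0. 0.]
```

View pics/wrist6.png

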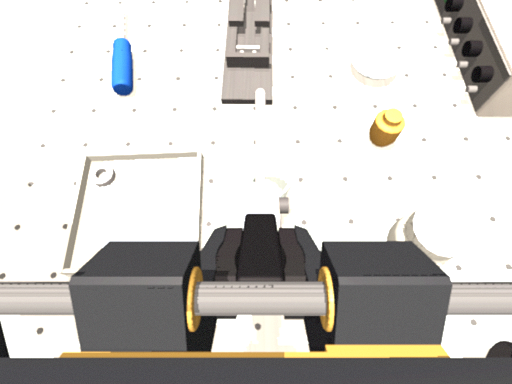

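View pics/scene6.png

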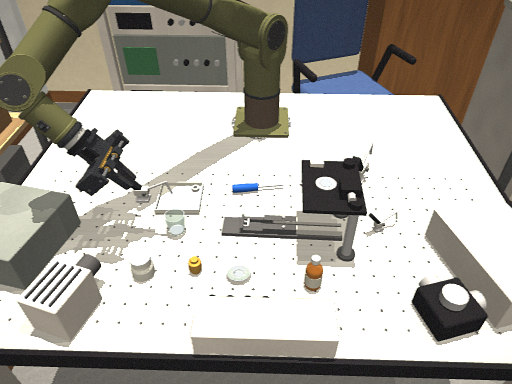

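View pics/side6.png

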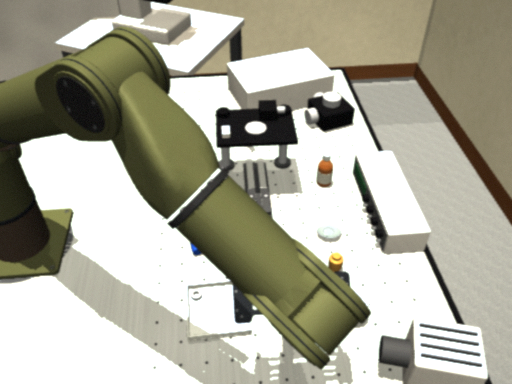

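```bash
python3 - <<'E'
from h import *
d=load("scene6");T=d["camera_from_world"];K=d["mtx"]
a=cv2.convertScaleAbs(d["img"][...,::-1],alpha=1.3)
def proj(p):
    c=T[:3,:3]@p+T[:3,3];return (K@c/c[2])[:2]
c=(slice(165,245),slice(120,220));b=cv2.resize(a[c],None,fx=7,fy=7,interpolation=0)
def mk(p,col): 
    u,v=proj(np.array(p));print(np.round((u,v),1));cv2.circle(b,(int((u-120+.5)*7),int((v-165+.5)*7)),4,col,-1)
t=d["pos"]+d["R"]@hold2tool(np.array([.079,0,.024]));mk(t,(0,0,255))
mk(d["pos"]+d["R"]@hold2tool(np.array([.068,0,.062])),(0,0,255))
for th in np.arange(0,6.28,.4): mk([.586+.028*np.cos(th),-.222+.028*np.sin(th),.06],(255,0,0))
cv2.imwrite("pics/sc6c.png",b)
E
```

```text
[171.3 192.9]
[164.9 181.2]
[171.9 220.9]
[176.1 220.4]
[180.  218.8]
[182.8 216.4]
[184.2 213.6]
[184.  210.9]
[182.1 208.6]
[179.  207.1]
[175.2 206.6]
[171.1 207.2]
[167.4 208.8]
[164.7 211.2]
[163.4 214. ]
[163.7 216.7]
[165.7 219. ]
[169.  220.5]
```

View pics/sc6c.png

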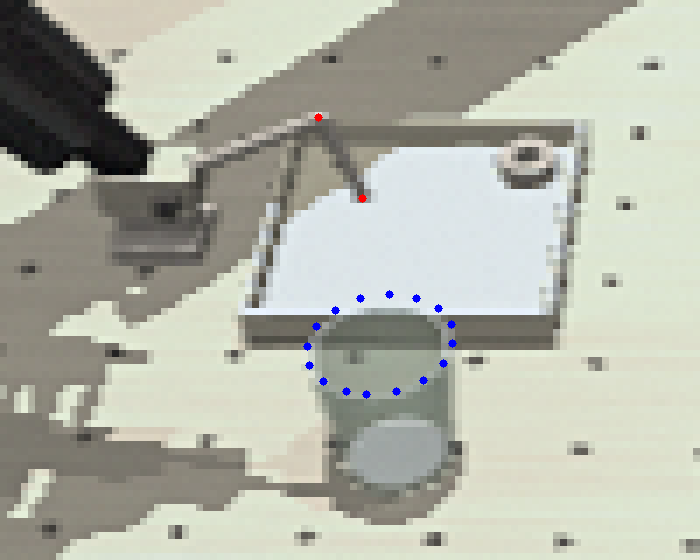

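```bash

python3 -m inch '[[1,2.5,-4,0,0,0],[1.3,5.5,-6.5,0,0,0],[0,8,-6.7,0,0,0],[0,8,-6.7,0,0,0],[0,8,-6.7,0,0,0],[0,8,-6.7,0,0,0],[0,6,-5,0,0,0],[0,3,-2.5,0,0,0],[0,0,0,0,0,0],[0,0,0,0,0,0]]'
python3 - <<'E'
from h import *
from plant import r
s,R=st()
dt=hold2tool(np.array([.079,0,.024]));print("tip now",s["tool_pos"]+R@dt)
toward(s,np.array([.588,-.222,.044])-R@dt,R)
d=r.snapshot("scene");cv2.imwrite("pics/sc7c.png",cv2.resize(cv2.convertScaleAbs(d["img"][165:245,120:220,::-1],alpha=1.3),None,fx=7,fy=7,interpolation=0))
E
```

```text
clock: 14.23
tool_pos: [0.5857, -0.32, 0.0978]
eef_rot: [-0.423, 0.004, -0.009, 0.906]
contact_force: [-0.2, -0.3, -1.2]
opening: 0.199
t 14.23 pos [ 0.5857 -0.32    0.0978] rail [-433.   -22.9   97.8] F [-0.2 -0.3 -1.2] M [-0.83  0.03  0.03] op 17.6
tip now [ 0.5886819  -0.2212294   0.06833514]
shift tool mm [ -0.7  18.2 -16.2] rotvec [0. 0. 0.]
```

View pics/sc7c.png

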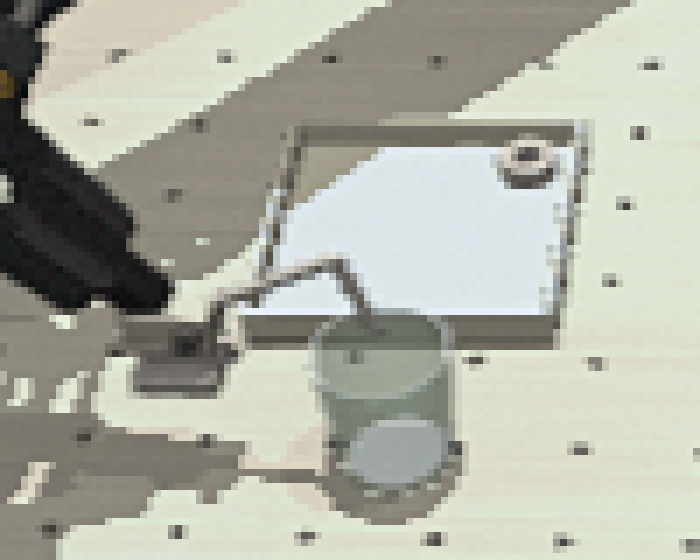

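```bash

python3 -m inch '[[-0.3,3,-2.5,0,0,0],[0,5,-4.2,0,0,0],[0,5,-4.3,0,0,0],[0,4,-3.7,0,0,0],[0,2,-2,0,0,0],[0,0,0,0,0,0],[0,0,0,0,0,0],[0,0,0,0,0,0]]'
python3 - <<'E'
from h import *
from plant import r
s,R=st()
dt=hold2tool(np.array([.079,0,.024]));print("tip now",s["tool_pos"]+R@dt)
d=r.snapshot("scene");cv2.imwrite("pics/sc8c.png",cv2.resize(cv2.convertScaleAbs(d["img"][165:245,120:220,::-1],alpha=1.3),None,fx=7,fy=7,interpolation=0))
E
```

```text
clock: 14.95
tool_pos: [0.5854, -0.3206, 0.0727]
eef_rot: [-0.424, 0.004, -0.009, 0.906]
contact_force: [-0.3, -0.4, -1.3]
opening: 0.198
t 14.95 pos [ 0.5854 -0.3206  0.0727] rail [-433.6  -22.8   72.7] F [-0.3 -0.4 -1.3] M [-0.88  0.06  0.  ] op 17.5
tip now [ 0.58847255 -0.22188222  0.04320757]
```

View pics/sc8c.png

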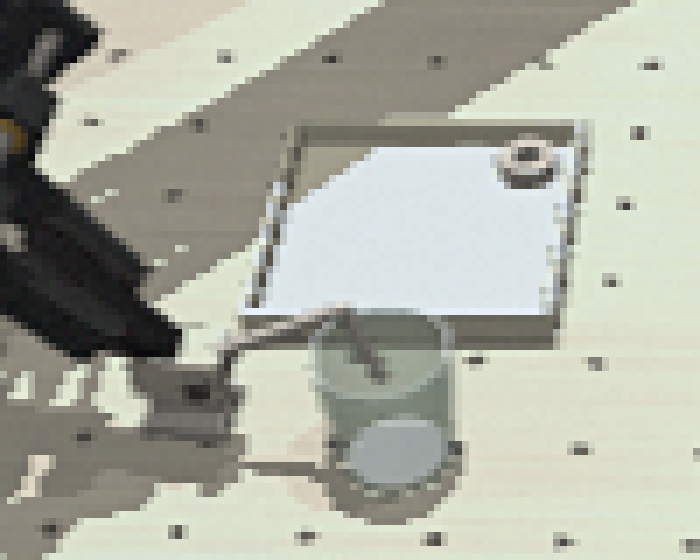

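```bash

python3 -m inch '[[0,-3,2.5,0,0,0],[0,-6,5,0,0,0],[0,-9,7.5,0,0,0],[0,-12,10,0,0,0],[0,-13,11,0,0,0],[0,-13,11,0,0,0],[0,-9,7.5,0,0,0],[0,-4,3.3,0,0,0],[0,0,0,0,0,0]]'
python3 - <<'E'
from h import *
s,R=st()
dt=hold2tool(np.array([0,0,0.]));o=s["tool_pos"]+R@dt;print("orig now",o)
toward(s,np.array([.458,-.236,o[2]])-R@dt,R);print((R.T@[0,0,-.01]*1000).round(2))
E
```

```text
clock: 15.75
tool_pos: [0.586, -0.321, 0.1648]
eef_rot: [-0.424, 0.003, -0.009, 0.905]
contact_force: [0.0, 0.6, -1.1]
opening: 0.197
t 15.75 pos [ 0.586  -0.321   0.1648] rail [-434.   -23.3  164.8] F [ 0.   0.6 -1.1] M [-0.92  0.13 -0.03] op 17.4
orig now [ 0.58687121 -0.30133291  0.11123271]
shift tool mm [-130.1   39.9   48.6] rotvec [0. 0. 0.]
[-0.03  7.69 -6.4 ]
```

```bash

python3 -m inch '[[-6,2,2.4,0,0,0],[-12,4,4.5,0,0,0],[-16,5,6,0,0,0],[-18,5.5,6.7,0,0,0],[-18,5.5,6.7,0,0,0],[-18,5.5,6.7,0,0,0],[-18,5.5,6.7,0,0,0],[-14,4,5,0,0,0],[-8,2.5,3,0,0,0],[-2,0.5,1,0,0,0],[0,0,0,0,0,0],[0,0,0,0,0,0]]'
python3 -m inch '[[0,5,-4.2,0,0,0],[0,9,-7.5,0,0,0],[0,12,-10,0,0,0],[0,12,-10,0,0,0],[0,12,-10,0,0,0],[0,8,-6.7,0,0,0],[0,4,-3.3,0,0,0],[0,0,0,0,0,0],[0,0,0,0,0,0]]'
python3 - <<'E'
from h import *
from plant import r
s,R=st()
dt=hold2tool(np.array([0,0,0.]));o=s["tool_pos"]+R@dt;print("orig now",o)
print("holder tilt",np.degrees(Ro.from_matrix(R@Rg.T).as_rotvec()).round(2))
for n in("scene","side"):
  d=r.snapshot(n);np.savez(n+"9.npz",pos=s["tool_pos"],R=R,**d)
  a=d["img"][165:245,120:220,::-1] if n=="scene" else d["img"][250:350,160:290,::-1]
  cv2.imwrite(f"pics/{n}9.png",cv2.resize(cv2.convertScaleAbs(a,alpha=1.3),None,fx=6,fy=6,interpolation=0))
E
```

```text
clock: 16.75
tool_pos: [0.4571, -0.2552, 0.1628]
eef_rot: [-0.424, 0.004, -0.009, 0.906]
contact_force: [0.0, -0.5, -1.4]
opening: 0.199
clock: 17.5
tool_pos: [0.4565, -0.2548, 0.0822]
eef_rot: [-0.423, 0.004, -0.009, 0.906]
contact_force: [1.0, 0.1, -1.6]
opening: 0.206
t 17.5 pos [ 0.4565 -0.2548  0.0822] rail [-371.7  108.1   82.2] F [ 1.   0.1 -1.6] M [-0.84  0.09  0.02] op 18.1
orig now [ 0.45719603 -0.23498732  0.02869792]
holder tilt [ 0.03 -0.1   0.01]
```

View pics/scene9.png

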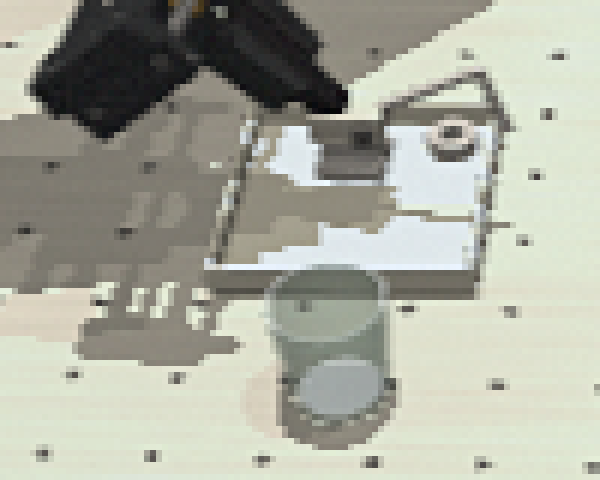

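View pics/side9.png

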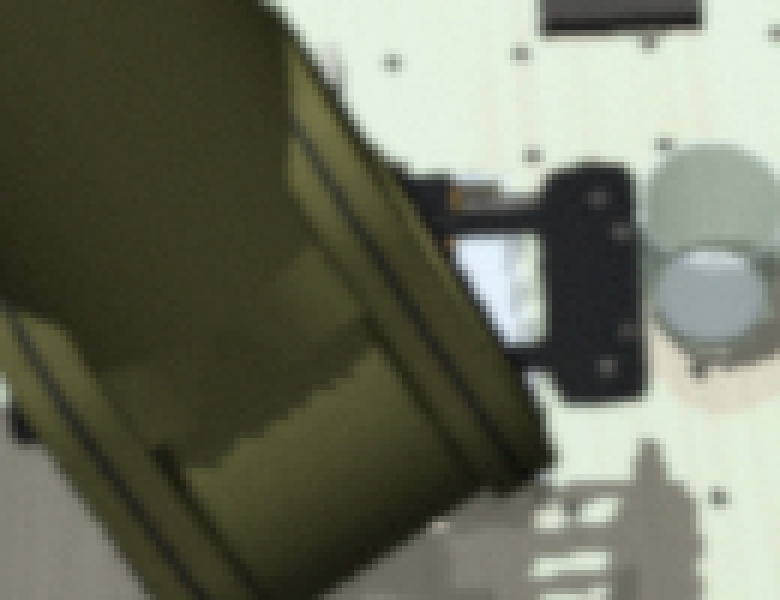

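```bash

python3 -m inch '[[0,3,-2.5,0,0,0],[0,4.6,-3.8,0,0,0],[0,4.6,-3.8,0,0,0],[0,2.3,-1.9,0,0,0],[0,0,0,0,0,0],[0,0,0,0,0,0]]'
python3 -m inch '[[0,1.2,-1,0,0,0],[0,0,0,0,0,0]]';python3 -m inch '[[0,0.8,-0.6,0,0,0],[0,0,0,0,0,0]]'
```

```text
clock: 18.1
tool_pos: [0.4563, -0.2546, 0.0633]
eef_rot: [-0.423, 0.004, -0.009, 0.906]
contact_force: [0.0, 0.0, -0.3]
opening: 0.201
clock: 18.27
tool_pos: [0.4565, -0.2548, 0.0619]
eef_rot: [-0.424, 0.004, -0.009, 0.906]
contact_force: [0.8, 0.8, -1.1]
opening: 0.203
clock: 18.43
tool_pos: [0.4565, -0.2548, 0.061]
eef_rot: [-0.424, 0.004, -0.009, 0.906]
contact_force: [-0.1, 0.1, -1.5]
opening: 0.198
```

Origin z ≈ 7.5 mm; floor about 4 mm.

```bash

python3 -m inch '[[0,0.8,-0.6,0,0,0],[0,0,0,0,0,0]]';python3 -m inch '[[0,0.8,-0.6,0,0,0],[0,0,0,0,0,0]]';python3 -m inch '[[0,0.5,-0.4,0,0,0],[0,0,0,0,0,0]]'
```

```text
clock: 18.6
tool_pos: [0.4565, -0.2547, 0.0599]
eef_rot: [-0.424, 0.004, -0.009, 0.906]
contact_force: [-0.3, 0.5, -1.1]
opening: 0.196
clock: 18.77
tool_pos: [0.4564, -0.2546, 0.0589]
eef_rot: [-0.424, 0.004, -0.009, 0.906]
contact_force: [0.9, 0.1, -2.1]
opening: 0.2
clock: 18.93
tool_pos: [0.4564, -0.2546, 0.0583]
eef_rot: [-0.423, 0.004, -0.009, 0.906]
contact_force: [0.0, -0.7, -0.9]
opening: 0.199
```

```bash

python3 -m inch '[[0,0.5,-0.4,0,0,0],[0,0,0,0,0,0]]'; python3 -c "from h import *;st()"
```

```text
clock: 19.1
tool_pos: [0.4565, -0.2546, 0.0576]
eef_rot: [-0.424, 0.004, -0.009, 0.906]
contact_force: [1.2, -0.1, -1.3]
opening: 0.199
t 19.1 pos [ 0.4565 -0.2546  0.0576] rail [-371.5  108.1   57.6] F [ 1.2 -0.1 -1.3] M [-0.87  0.06  0.02] op 17.5
```

```bash

python3 -m inch '[[0,0.5,-0.4,0,0,0],[0,0,0,0,0,0],[0,0,0,0,0,0]]'; python3 -c "from h import *;st()"
```

```text
clock: 19.35
tool_pos: [0.4565, -0.2547, 0.0574]
eef_rot: [-0.423, 0.004, -0.009, 0.906]
contact_force: [0.2, -1.4, 1.7]
opening: 0.2
t 19.35 pos [ 0.4565 -0.2547  0.0574] rail [-371.6  108.1   57.4] F [ 0.2 -1.4  1.7] M [-0.49  0.17  0.12] op 17.6
```

```bash

python3 -m inch '[[0,0.5,-0.4,0,0,0],[0,0,0,0,0,0],[0,0,0,0,0,0]]'; python3 -c "from h import *;st()"
```

```text
clock: 19.6
tool_pos: [0.4565, -0.2547, 0.0574]
eef_rot: [-0.423, 0.004, -0.009, 0.906]
contact_force: [-1.3, -1.6, 6.6]
opening: 0.198
t 19.6 pos [ 0.4565 -0.2547  0.0574] rail [-371.6  108.1   57.4] F [-1.3 -1.6  6.6] M [-0.05  0.3   0.19] op 17.5
```

```bash

python3 -m inch '[[0,0.4,-0.3,0,0,0],[0,0,0,0,0,0],[0,0,0,0,0,0]]'; python3 -c "from h import *;st()"
```

```text
clock: 19.85
tool_pos: [0.4565, -0.2547, 0.0573]
eef_rot: [-0.423, 0.004, -0.009, 0.906]
contact_force: [-2.0, -2.7, 9.9]
opening: 0.198
t 19.85 pos [ 0.4565 -0.2547  0.0573] rail [-371.6  108.1   57.3] F [-2.  -2.7  9.9] M [0.15 0.37 0.3 ] op 17.5
```

```bash

python3 -m inch '[[0,-0.4,0.3,0,0,0],[0,0,0,0,0,0],[0,0,0,0,0,0],[0,0,0,0,0,0]]' 5 6
python3 -m inch '[[0,0,0,0,0,0],[0,0,0,0,0,0],[0,0,0,0,0,0],[0,0,0,0,0,0],[0,0,0,0,0,0],[0,0,0,0,0,0]]' 40
python3 - <<'E'
from h import *
from plant import r
s,R=st()
for n in("scene","wrist"):
  d=r.snapshot(n)
  a=d["img"][165:245,120:220,::-1] if n=="scene" else d["img"][...,::-1]
  cv2.imwrite(f"pics/{n}10.png",cv2.resize(cv2.convertScaleAbs(a,alpha=1.3),None,fx=6 if n=="scene" else 1,fy=6 if n=="scene" else 1,interpolation=0))
E
```

```text
clock: 20.18
tool_pos: [0.4565, -0.2548, 0.0573]
eef_rot: [-0.423, 0.004, -0.009, 0.906]
contact_force: [-1.5, -2.6, 7.0]
opening: 0.204
clock: 20.68
tool_pos: [0.4565, -0.2545, 0.0563]
eef_rot: [-0.423, 0.004, -0.009, 0.906]
contact_force: [-0.7, 0.1, -0.3]
opening: 0.452
t 20.68 pos [ 0.4565 -0.2545  0.0563] rail [-371.4  108.1   56.3] F [-0.7  0.1 -0.3] M [-0.61  0.09  0.  ] op 39.8
```

View pics/scene10.png

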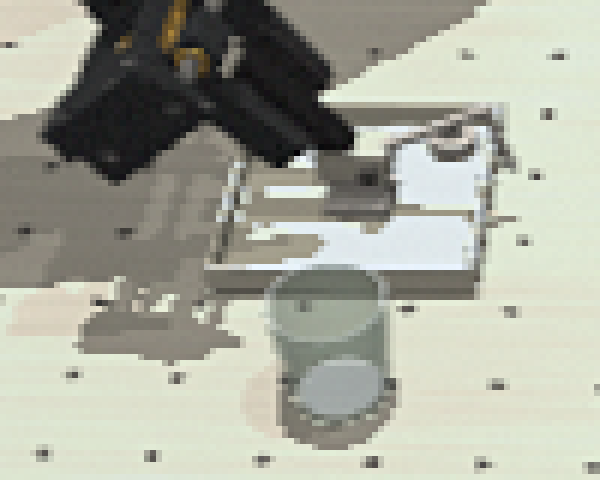

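View pics/wrist10.png

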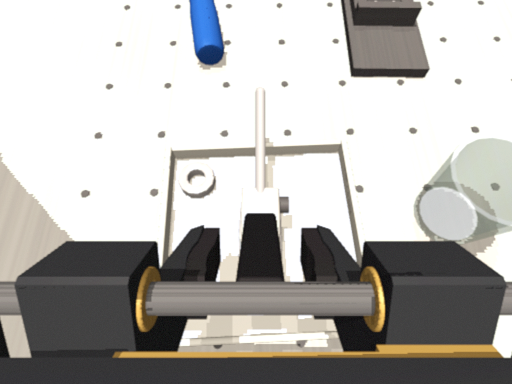

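Released and standing. Back out along the handle axis, then verify.

```bash

python3 -m inch '[[0,-4,0,0,0,0],[0,-8,0,0,0,0],[0,-12,0,0,0,0],[0,-15,0,0,0,0],[0,-18,0,0,0,0],[0,-20,0,0,0,0],[0,-20,0,0,0,0],[0,-20,0,0,0,0],[0,-15,0,0,0,0],[0,-8,0,0,0,0],[0,0,0,0,0,0],[0,0,0,0,0,0]]'
python3 - <<'E'
from h import *
from plant import r
s,R=st()
for n in("scene","side","wrist"):
  d=r.snapshot(n);np.savez(n+"11.npz",pos=s["tool_pos"],R=R,**d)
  if n=="wrist": cv2.imwrite("pics/wrist11.png",d["img"][...,::-1]);continue
  a=cv2.convertScaleAbs(d["img"][...,::-1],alpha=1.3)
  T=d["camera_from_world"];K=d["mtx"];o=np.array([.4572,-.235,.004])
  c0,r0,c1,r1=(120,165,220,245) if n=="scene" else (160,240,290,340)
  b=cv2.resize(a[r0:r1,c0:c1],None,fx=6,fy=6,interpolation=0)
  for p in((0,0,0),(.068,0,.062),(.079,0,.024),(-.048,0,.087)):
    w=o+ex*p[0]+ez*p[2];c=T[:3,:3]@w+T[:3,3];u,v=(K@c/c[2])[:2];cv2.circle(b,(int((u-c0+.5)*6),int((v-r0+.5)*6)),4,(0,0,255),-1)
  cv2.imwrite(f"pics/{n}11.png",b)
  P=cloud(d)
  m=(P[...,2]>.045)&(P[...,2]<.066)&(P[...,0]>.54)&(P[...,0]<.64)&(P[...,1]>-.27)&(P[...,1]<-.17);print(n,"beaker",cv2.minEnclosingCircle(P[m][:,:2].astype(np.float32)*1000))
E
```

```text
clock: 21.78
tool_pos: [0.4547, -0.3442, 0.1639]
eef_rot: [-0.424, 0.004, -0.009, 0.906]
contact_force: [-0.1, 0.2, -0.7]
opening: 0.454
t 21.78 pos [ 0.4547 -0.3442  0.1639] rail [-461.2  107.2  163.9] F [-0.1  0.2 -0.7] M [-0.74  0.11 -0.01] op 40.0
scene beaker ((589.9016723632812, -223.3870849609375), 29.406963348388672)
side beaker ((585.2017822265625, -221.5821533203125), 28.296886444091797)
```

View pics/scene11.png

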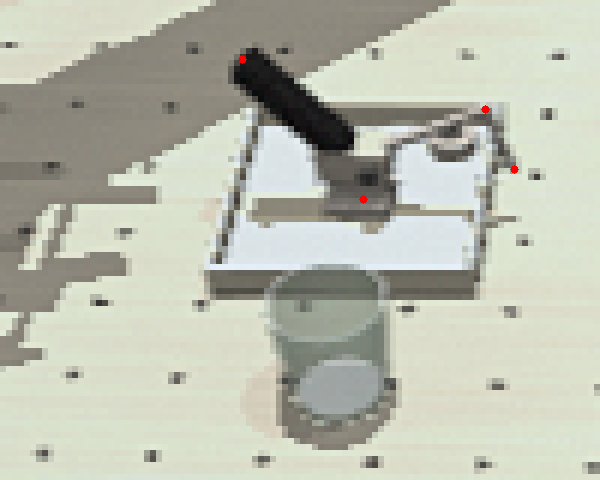

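View pics/wrist11.png

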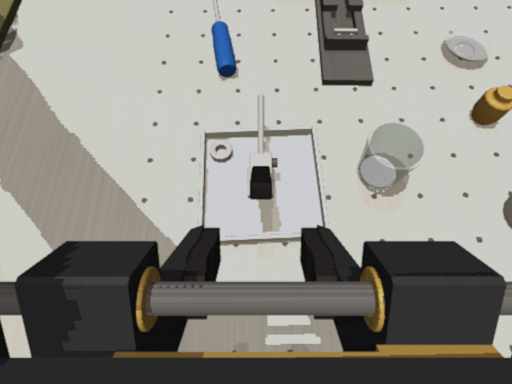

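```bash
python3 -c "
from plant import r
r.finish_job(); print(r.get_state()['clock'])"
```

```text
the job is handed in; nothing more can be done
the job is handed in; nothing more can be done
```

I slid the holder to the open end, lifted it out, dipped the probe, set the holder down in the tray and handed the job in just after 21.8 s. `finish_job` gives no verdict, so the results below are my own checks.

- **Slide and stop:** The holder slid about 145 mm along the slot. It touched the stop with about 6 N, which the spring rate puts at about 2.3 mm of travel against the 7 mm limit. It then lifted straight out without catching on the lips.
- **Dip:** The probe tip went about 17 mm below the beaker's rim, near its middle. This comes from the arm pose, and the picture agreed to about a pixel.
- **Setting down:** The foot bore on the tray floor at up to about 11 N while still held, a firmer press than it needed. I then opened the fingers.
- **Final state:** After backing away, the holder stood upright with its base about 1 mm from my measured tray middle. The scene picture matched the expected upright outline to a pixel or two.
- **Other things:** The beaker stood where it was; its measured position differs by 0.4 to 3 mm from the start, within camera error. The collar, dish, objective and screwdriver looked unmoved, though I did not measure the bystanders' positions again.

The scene and side cameras disagreed by up to about 6 mm in x at the rail. I settled that with the wrist camera before gripping.

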